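Pack the bored stone elbows in the chest and pin its cover

ROBOT

A 6-joint arm with a two-finger parallel gripper is mounted at the origin on the work surface. World frame = base frame: x ahead of the robot, y to its left, z up, the work surface at z = 0. Lengths are in m, angles in rad, forces in N, time in s.
With the tool pointing down it reaches from about 0.325 to 1 m from the base axis. Payload 5.1 kg.
Tool frame: the origin (TCP) lies between the finger pads; the fingertips stand 22 mm ahead of it and the grasp point (between the pads) lies 3 mm ahead of it; z points along the fingers, y is the line along which they close (so a half turn about z gives the same grasp; the last joint's range is limited). The gripper opens to 85 mm and grips with 20 to 120 N. Pads are 22 mm wide; open, the fingers measure 114 mm over their backs; the gripper's body (76 mm by 85 mm) begins 54 mm behind the grasp point. The pads swing forward as they close: fully open they stand 13 mm farther back than shut.
Start: joints at [1.217, 0.124, 1.65, -0, 1.367, -0.083], TCP at [0.174, 0.626, 0.215] pointing down, gripper open.
Joint ranges: [-2.61, 2.61], [-1.02, 2.33], [0.03, 2.71], [-1.35, 4.49], [0.32, 2.68], [-2.91, 2.91]. Speed limits (rad/s): [2.57, 2.57, 3.14, 3.14, 3.14, 3.14].

INTERFACE

Orientations are given as a unit quaternion [x, y, z, w].
In Python, from bench import ctrl gives the robot as it stands.
- The arm moves only by the tool play_rows, never from a script. Its argument "plan" is a list that holds one entry, the list of rows, each a list of 6 numbers: the shift along the tool's x, y, z in units of 50 mm (1.0 is 50 mm), then the turn, a rotation vector about the tool's x, y, z in units of 5 degrees (1.0 is 5 degrees). A call has 1 to 12 rows; each row shifts and turns the commanded pose from where the row before left it, along the tool's axes as they then stand; what a row does not reach is not made up. A row lasts 1/10 s, in which the tool goes at most 50 mm and 8.59 degrees, less where a joint would pass 70% of its speed; a pose out of reach is approached as far as the arm can. A call with a number of a shift or a turn outside -1 to 1 is refused whole. A call with a gripper value outside its range is refused whole. "grip" is the opening, from -1 (shut) to 1 (fully open), set as the call begins (left out, the last holds). The fingers move at their own pace and stop on an object; the grip force is fixed at half the most. Time passes only in rows, so rows that do not move let the fingers close. It gives the time, the measured TCP pose, the force, the opening and the grip force at its end, in the units of the state.
- ctrl.observe(): the state, without advancing time (a new reading comes with each control period).
- ctrl.get_image(name): name is "scene" or "top" or "wrist"; returns a dict with "image" (384x512x3 uint8, red, green, blue), "intrinsics" (3x3 intrinsics, pixels), "origin" and "orientation" of the camera in the world; the wrist camera has in their place "hand_eye" (4x4, takes a point from camera to tool coordinates, whose origin is the TCP and whose axes are the flange's). Camera axes: x right, y down, z forward; pixel columns grow to the right and rows downward; lengths in m; the calibration is good to about 2 mm. A picture is of the moment at which its call begins: read the wrist's pose just before it. There is no depth.
- ctrl.finish_job(): hands the job in; it is judged then, once.
The state is a dict: "t": time; "joints": joint angles; "qd": joint speeds; "joint_torque": joint torques, N m; "position": TCP position; "eef_rot": TCP orientation; "wrist_force": force on the tool from outside, world axes, zero at the start; "moment": the same for the moment, N m; "grip_width": finger opening in m; "gripper_force": force on a finger pad.
Only numpy, scipy, OpenCV 4.12 (cv2) and the standard library are available. Lean on these libraries where they do the work, as an engineer would, in place of code of your own. Each camera call takes 0.05 s, during which the arm holds its last target. There are 200 camera calls.

TASK

Put the bored, L-shaped red stone blanks away: lift the cover off the wooden chest and lay it flat on the clear bench beside the chest, then lay every L-shaped blank flat on the chest floor, setting each down gently instead of dropping it. Then seat the cover flat on its two steel posts again, and lock it by putting the two pins from the stand through the cover's holes into the chest, pushed fully home so that their knobs rest on the cover. Leave the other things on the bench alone.

Things in the scene. Friction and masses are not known exactly. Their poses are not given: they have to be found in the camera images.
- chest: Low open wooden chest, fixed, 250 (its x, away from the robot within 0.2 rad) x 180 (y) x 46 mm high; origin at the centre of its underside. Cavity 170 (x) x 164 (y) mm, 38 deep over an 8 mm floor; side boards 8 mm. Each solid end block (x 85 to 125 mm either way) has an upright steel post (10 mm across, 16 high, top tapered to 4) at x = +-105, y = 0, and a bored pin hole.
- chest_floor (a point): Centre of the chest's inner floor, 8 mm above the bench; axes as the chest.
- chest_rim (a point): Centre of the chest's opening at rim height, 46 mm above the bench; axes as the chest. The cover's origin lies here when it is seated.
- hole_far (a point): Centre of the mouth of the far pin hole, in the top of the far end block (chest x = +105, y = +50 mm, 46 mm above the bench): 10 mm across, 38 mm deep, upright.
- hole_near (a point): Centre of the mouth of the near pin hole, in the top of the near end block (chest x = -105, y = -50 mm, 46 mm above the bench): 10 mm across, 38 mm deep, upright.
- cover: Loose plywood cover 250 (x) x 180 (y) x 8 mm, 0.2 to 0.4 kg; origin at the centre of its underside. Bar handle in the middle, 80 long (x), 18 wide (y), from 8 to 42 mm above the origin: pinch across y. Post holes 12.5 mm at x = +-105, y = 0; pin holes 13 mm at (105, 50), (-105, -50). Fits either way round. Starts on the chest; bench on the chest's -y side is clear for about 200 mm.
- stand: Fixed pale wooden pin stand to the left of the chest (+y), 110 (x) x 45 (y) x 44 mm; the pins stand loosely in its two 11 mm holes at x = -35 and +35 mm.
- pin_a: Locking pin: steel shank 8 mm across, 40 long, tip tapered to 4.4 mm, under a wooden knob 20 mm across, 28 high (40 to 68 mm above the origin). Origin at the tip, z up to the knob. 30 g. Starts upright in the stand, knob resting on its top; either pin fits either hole. When home, the tip is 32 mm below the hole mouth and the knob rests on the cover.
- pin_b: Locking pin: steel shank 8 mm across, 40 long, tip tapered to 4.4 mm, under a wooden knob 20 mm across, 28 high (40 to 68 mm above the origin). Origin at the tip, z up to the knob. 30 g. Starts upright in the stand, knob resting on its top; either pin fits either hole. When home, the tip is 32 mm below the hole mouth and the knob rests on the cover.
- elbow_1: L-shaped blank of red stone lying flat at any yaw, 24 mm thick, arms 22 mm wide, 80 to 160 g. Long arm 60 mm along x, centred on the origin (underside); short arm at its +x end (x 8 to 30 mm) reaching to y = +33 mm. Two to four of the four blanks are present; absent ones read None from the start.
- elbow_2: L-shaped blank of red stone lying flat at any yaw, 24 mm thick, arms 22 mm wide, 80 to 160 g. Long arm 60 mm along x, centred on the origin (underside); short arm at its +x end (x 8 to 30 mm) reaching to y = +33 mm. Two to four of the four blanks are present; absent ones read None from the start.
- elbow_3: L-shaped blank of red stone lying flat at any yaw, 24 mm thick, arms 22 mm wide, 80 to 160 g. Long arm 60 mm along x, centred on the origin (underside); short arm at its +x end (x 8 to 30 mm) reaching to y = +33 mm. Two to four of the four blanks are present; absent ones read None from the start.
- elbow_4: L-shaped blank of red stone lying flat at any yaw, 24 mm thick, arms 22 mm wide, 80 to 160 g. Long arm 60 mm along x, centred on the origin (underside); short arm at its +x end (x 8 to 30 mm) reaching to y = +33 mm. Two to four of the four blanks are present; absent ones read None from the start.
- offcut: a plain rectangular offcut of the same red stone, 55 x 42 x 36 mm; it lies among the elbow blanks but has no arm and is not one; leave it alone
- disc: a red stone disc, 56 mm across and 18 mm high; bystander, leave alone
- rasp: a steel rasp with wooden handle, 300 mm long, lying; bystander, leave alone
- mallet: a wooden mallet, head 64 mm across, lying; bystander, leave alone
- brush: a hand brush, lying; bystander, leave alone
- wax_jar: an amber jar, 60 mm across and 60 mm high; bystander, leave alone
- chisel: a small hand tool with a handle, lying; bystander, leave alone
Things that resemble listed ones, but are neither listed nor needed, are in the scene too. What is shaped like the elbow_4 but blue or purple is not meant.

How it is judged:
On the way, in this order (a step that is already met when the one before it is completed fails the run):
1. the cover is off the chest and lies flat on the bench, let go (height (world z) of cover below 0.015 m and horizontal distance between cover and chest above 0.15 m and angle between cover's own z axis and vertical below 0.1 rad and linear speed of cover below 0.05 m/s and contact force between the fingers and cover below 0.5 N), for 0.2 s.
2. every blank lies on the chest floor, let go (x of elbow_1 in the frame of chest_floor between -0.085 and 0.085 m and y of elbow_1 in the frame of chest_floor between -0.082 and 0.082 m and z of each of elbow_1, elbow_2, elbow_3, elbow_4 in the frame of chest_floor below 0.016 m and angle between each of elbow_1, elbow_2, elbow_3, elbow_4's own z axis and vertical below 0.2 rad and x of elbow_2 in the frame of chest_floor between -0.085 and 0.085 m and y of elbow_2 in the frame of chest_floor between -0.082 and 0.082 m and x of elbow_3 in the frame of chest_floor between -0.085 and 0.085 m and y of elbow_3 in the frame of chest_floor between -0.082 and 0.082 m and x of elbow_4 in the frame of chest_floor between -0.085 and 0.085 m and y of elbow_4 in the frame of chest_floor between -0.082 and 0.082 m and contact force between the fingers and elbow_1 below 0.5 N and contact force between the fingers and elbow_2 below 0.5 N and contact force between the fingers and elbow_3 below 0.5 N and contact force between the fingers and elbow_4 below 0.5 N), for 0.2 s.
3. the cover is seated flat on its posts (horizontal distance between cover and chest_rim below 0.004 m and z of cover in the frame of chest_rim between -0.003 and 0.003 m and angle between cover's own z axis and vertical below 0.03 rad and angle between the x axis of cover and the x axis of chest, either way round below 0.06 rad), for 0.2 s.
4. both pins are home through the cover in the chest's holes (all of step 3 and (((horizontal distance between pin_a and hole_far below 0.004 m and z of pin_a in the frame of hole_far below -0.028 m and angle between pin_a's own z axis and vertical below 0.1 rad) and (horizontal distance between pin_b and hole_near below 0.004 m and z of pin_b in the frame of hole_near below -0.028 m and angle between pin_b's own z axis and vertical below 0.1 rad)) or ((horizontal distance between pin_b and hole_far below 0.004 m and z of pin_b in the frame of hole_far below -0.028 m and angle between pin_b's own z axis and vertical below 0.1 rad) and (horizontal distance between pin_a and hole_near below 0.004 m and z of pin_a in the frame of hole_near below -0.028 m and angle between pin_a's own z axis and vertical below 0.1 rad)))), for 0.2 s.
At the end, for the whole second after the job is handed in: Every blank lies on the chest floor (within 16 mm and 0.2 rad); the cover is seated (within 4 mm sideways, 3 mm in height, level, aligned to 0.06 rad, either way round); a pin is home in each hole (tip 28 mm or more below the mouth, upright); all at rest (all of step 4 and x of elbow_1 in the frame of chest_floor between -0.085 and 0.085 m and y of elbow_1 in the frame of chest_floor between -0.082 and 0.082 m and z of each of elbow_1, elbow_2, elbow_3, elbow_4 in the frame of chest_floor below 0.016 m and angle between each of elbow_1, elbow_2, elbow_3, elbow_4's own z axis and vertical below 0.2 rad and x of elbow_2 in the frame of chest_floor between -0.085 and 0.085 m and y of elbow_2 in the frame of chest_floor between -0.082 and 0.082 m and x of elbow_3 in the frame of chest_floor between -0.085 and 0.085 m and y of elbow_3 in the frame of chest_floor between -0.082 and 0.082 m and x of elbow_4 in the frame of chest_floor between -0.085 and 0.085 m and y of elbow_4 in the frame of chest_floor between -0.082 and 0.082 m and linear speed of each of cover, pin_a, pin_b below 0.03 m/s); the robot touches nothing.
It fails at once if a bystander is pushed more than 50 mm away (distance of any of offcut, disc, rasp, mallet, brush, wax_jar, chisel from where it was at the start of the episode above 0.05 m).
It fails at once if a blank is dropped into the chest from a height (over 1 m/s inside the cavity) ((x of elbow_1 in the frame of chest_floor between -0.085 and 0.085 m and y of elbow_1 in the frame of chest_floor between -0.082 and 0.082 m and z of elbow_1 in the frame of chest_floor below 0.05 m and linear speed of elbow_1 above 1 m/s) or (x of elbow_2 in the frame of chest_floor between -0.085 and 0.085 m and y of elbow_2 in the frame of chest_floor between -0.082 and 0.082 m and z of elbow_2 in the frame of chest_floor below 0.05 m and linear speed of elbow_2 above 1 m/s) or (x of elbow_3 in the frame of chest_floor between -0.085 and 0.085 m and y of elbow_3 in the frame of chest_floor between -0.082 and 0.082 m and z of elbow_3 in the frame of chest_floor below 0.05 m and linear speed of elbow_3 above 1 m/s) or (x of elbow_4 in the frame of chest_floor between -0.085 and 0.085 m and y of elbow_4 in the frame of chest_floor between -0.082 and 0.082 m and z of elbow_4 in the frame of chest_floor below 0.05 m and linear speed of elbow_4 above 1 m/s)).
Of elbow_1, elbow_2, elbow_3, elbow_4 only 2 to 4 are there at a start; the rules pass over those that are not, and their reading is None.
At some moment in a run one of elbow_1, elbow_2, elbow_3, elbow_4 may be knocked a few centimetres aside while the robot is not near it.
It also fails if it takes over 210 s, if anything falls off the work surface, if the arm or the gripper's body presses on something with over 40 N, if the wrist force passes 120 N, or if a joint passes its speed limit or range.

## Working session

There is one attempt and no reset: what is moved stays moved. The work goes in short steps, Python scripts to look and compute and a tool call to move; the robot and the scene stay as the last step left them, time stands still between calls to the robot, and variables do not carry over. Pictures are saved under pics/ and viewed, at most 14 in all, crops included, and the job is handed in when it is done.

Besides the shell and the picture viewer there is one more tool, called after "Request:" as a command line: name --argument value ..., lists and objects as JSON in quotes. play_rows: Moves the arm, as the interface text tells. Its arguments: {"type":"object","properties":{"plan":{"type":"array"},"grip":{"type":"number"}},"required":["plan"]}

```bash
ls; mkdir -p pics; cat > h.py <<'E'
import numpy as np, cv2, json
from scipy.spatial.transform import Rotation as R
from bench import ctrl
def grab(n,save=None):
    s=ctrl.observe(); d=ctrl.get_image(n); im=np.array(d['image'])[:,:,::-1].copy()
    K=np.array(d['intrinsics'])
    if 'hand_eye' in d:
        T=np.eye(4);T[:3,:3]=R.from_quat(s['eef_rot']).as_matrix();T[:3,3]=s['position'];T=T@np.array(d['hand_eye'])
    else:
        T=np.eye(4);o=np.array(d['orientation']);T[:3,:3]=o if o.shape==(3,3) else R.from_quat(o).as_matrix();T[:3,3]=d['origin']
    if save: cv2.imwrite('pics/%s.png'%save,im); np.savez('pics/%s.npz'%save,K=K,T=T)
    return im,K,T
def load(n):
    z=np.load('pics/%s.npz'%n); return cv2.imread('pics/%s.png'%n),z['K'],z['T']
def px2w(uv,K,T,z):
    uv=np.atleast_2d(uv).astype(float); r=np.c_[uv,np.ones(len(uv))]@np.linalg.inv(K).T@T[:3,:3].T
    return T[:3,3]+r*((z-T[2,3])/r[:,2])[:,None]
def w2px(p,K,T):
    c=(np.atleast_2d(p)-T[:3,3])@T[:3,:3]; q=c@K.T; return q[:,:2]/q[:,2:]
E
python3 - <<'E'
from h import *
s=ctrl.observe(); print({k:np.round(v,3) for k,v in s.items()})
for n in ('top','scene','wrist'):
    im,K,T=grab(n,n+'0'); print(n,np.round(K,1).tolist(),np.round(T,3).tolist())
a=cv2.imread('pics/top0.png'); cv2.imwrite('pics/top0b.png',cv2.resize(a,(800,600),interpolation=cv2.INTER_CUBIC))
E
```

```text
pics
{'t': np.float64(0.0), 'joints': array([ 1.217,  0.124,  1.652,  0.   ,  1.368, -0.083]), 'qd': array([-0.001,  0.001, -0.001,  0.   , -0.   , -0.   ]), 'joint_torque': array([-2.0000e-03, -4.2363e+01, -3.6544e+01, -0.0000e+00,  7.0000e-03,
       -0.0000e+00]), 'position': array([0.174, 0.626, 0.214]), 'eef_rot': array([ 0.135,  0.991, -0.001, -0.   ]), 'wrist_force': array([-0.533, -0.565, -0.885]), 'moment': array([ 0.057, -0.003,  0.058]), 'gripper_force': np.float64(0.0), 'grip_width': np.float64(0.086)}
top [[446.7, 0.0, 251.6], [0.0, 446.7, 200.2], [0.0, 0.0, 1.0]] [[-0.004, -0.986, 0.17, 0.319], [-1.0, 0.006, 0.011, 0.041], [-0.012, -0.17, -0.985, 1.321], [0.0, 0.0, 0.0, 1.0]]
scene [[393.5, 0.0, 253.2], [0.0, 393.5, 194.9], [0.0, 0.0, 1.0]] [[-0.54, 0.431, -0.723, 1.44], [0.841, 0.298, -0.451, 0.597], [0.021, -0.851, -0.524, 0.724], [0.0, 0.0, 0.0, 1.0]]
wrist [[322.7, 0.0, 257.7], [0.0, 322.7, 190.4], [0.0, 0.0, 1.0]] [[0.266, 0.92, 0.288, 0.1], [0.964, -0.253, -0.081, 0.647], [-0.002, 0.299, -0.954, 0.372], [0.0, 0.0, 0.0, 1.0]]
```

View pics/top0b.png

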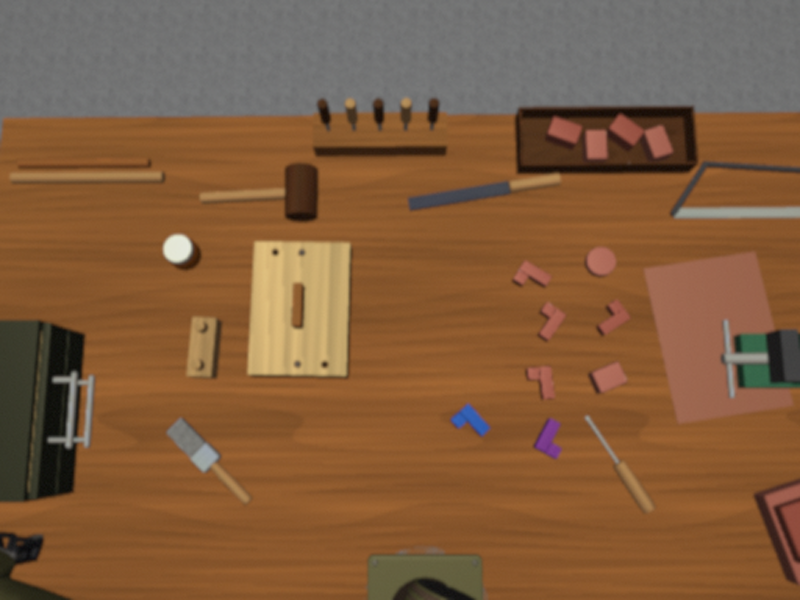

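View pics/scene0.png

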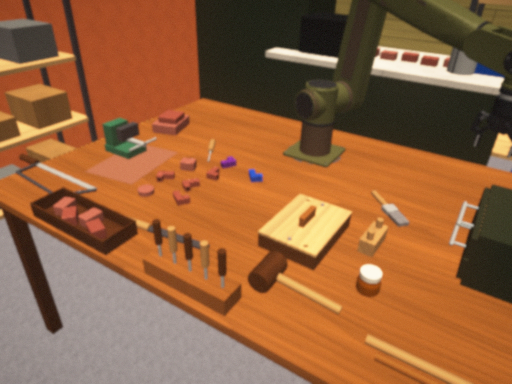

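The top view (800x600) shows the cover on the chest at about (300,308), the pin stand at (203,347), and the mallet, jar, brush and rasp around them.
Things that could be taken for an L-shaped blank:
- **Red Ls:** (532,273), (551,320), (613,317) and (541,381).
- **Look-alikes:** offcut (608,377), disc (601,261), blue L (470,420), purple L (548,438), and the red blocks in the tray at (610,138).

By the description I choose the four red Ls, and I'll check them in a close crop.

```bash
python3 - <<'E'
from h import *
im,K,T=load('top0')
c=im[150:300,280:430]; cv2.imwrite('pics/c1.png',cv2.resize(c,(600,600),interpolation=cv2.INTER_CUBIC))
hsv=cv2.cvtColor(im,cv2.COLOR_BGR2HSV)
for n,(x,y) in dict(elb1=(338,178),elb2=(355,204),e3=(393,205),e4=(347,242),off=(388,242),bench=(300,250),cover=(175,200),stand=(128,224)).items(): print(n,hsv[y,x],im[y,x])
E
```

```text
elb1 [ 11 160 115] [ 43  70 115]
elb2 [  5 131 171] [ 83  99 171]
e3 [  6 139 161] [ 73  90 161]
e4 [  5 130 173] [ 85 101 173]
off [  6 122 175] [ 91 107 175]
bench [ 14 176 154] [ 48  98 154]
cover [ 20 111 213] [120 181 213]
stand [ 18 125 170] [ 87 136 170]
```

View pics/c1.png

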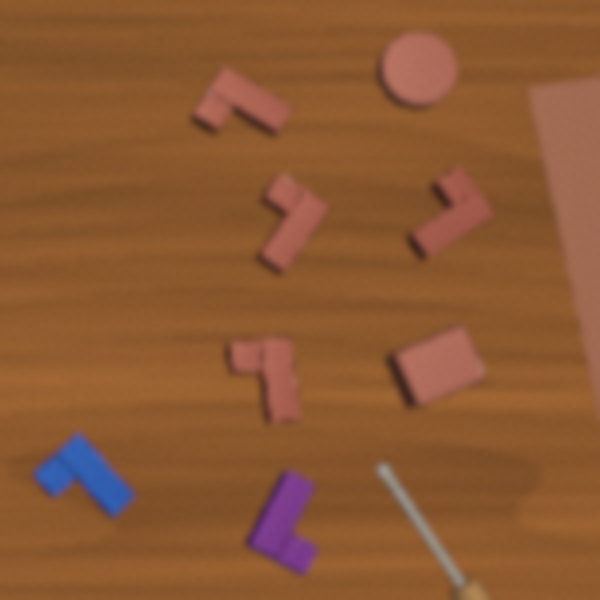

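The crop confirms four red Ls of the same handedness at crop pixels (240,100), (295,222), (452,212) and (268,378). The disc at (418,68), the offcut at (437,365) and the blue and purple Ls are left out.

```bash
cat >> h.py <<'E'
def Lmodel():
    A=np.array([60*22,22*22.]);C=np.array([[0,0],[19,22.]])
    c=(A[:,None]*C).sum(0)/A.sum(); S=np.zeros((2,2))
    for a,k,d in zip(A,C,[(60,22),(22,22)]): S+=a*(np.diag([d[0]**2/12,d[1]**2/12])+np.outer(k-c,k-c))
    w,v=np.linalg.eigh(S/A.sum()); return c/1e3,np.arctan2(v[1,1],v[0,1]),np.sqrt(w)
def elbows(name='top',z=0.024,roi=None,img=None,verb=True):
    im,K,T=img if img else grab(name)
    h=cv2.cvtColor(im,cv2.COLOR_BGR2HSV)
    m=(((h[...,0]<=9)|(h[...,0]>=172))&(h[...,1]>85)&(h[...,2]>110)).astype(np.uint8)
    n,lab,st,_=cv2.connectedComponentsWithStats(m)
    out=[];cm,am,sm=Lmodel()
    for i in range(1,n):
        if st[i,4]<60: continue
        ys,xs=np.nonzero(lab==i)
        v=h[...,2][ys,xs]; k=v>0.78*np.percentile(v,80)
        uv=np.c_[xs,ys][k]; p=px2w(uv,K,T,z)[:,:2]
        px=px2w([[uv[:,0].mean()+d[0],uv[:,1].mean()+d[1]] for d in((0,0),(1,0),(0,1))],K,T,z)[:,:2]
        area=abs(np.cross(px[1]-px[0],px[2]-px[0]))*len(uv)*1e6
        c=p.mean(0); w,V=np.linalg.eigh(np.cov(p.T))
        hull=cv2.convexHull((p*1e4).astype(np.float32)); sol=area/ (cv2.contourArea(hull)/100+1e-9)
        if not 900<area<3500 or not (.3<c[0]<1 and -.7<c[1]<.4): continue
        th=np.arctan2(V[1,1],V[0,1])-am; best=None
        for t in (th,th+np.pi):   # skewness picks the direction
            r=np.array([[np.cos(t),-np.sin(t)],[np.sin(t),np.cos(t)]]); o=c-r@cm; q=(p-o)@r
            ins=np.mean(((abs(q[:,0])<.032)&(abs(q[:,1])<.013))|((q[:,0]>.006)&(q[:,0]<.032)&(q[:,1]>-.013)&(q[:,1]<.035)))
            if best is None or ins>best[0]: best=(ins,o,(t+np.pi)%(2*np.pi)-np.pi)
        isL=sol<0.88 and best[0]>.85
        out.append((isL,best[1],best[2]))
        if verb: print('L' if isL else '-',np.round(uv.mean(0)),'c',np.round(c,3),'area %d sol %.2f'%(area,sol),'sd',np.round(1e3*np.sqrt(w),1),'ins %.2f o'%best[0],np.round(best[1],4),'yaw %.1f'%np.degrees(best[2]))
    return out
E
python3 - <<'E'
from h import *
print(Lmodel())
elbows(img=load('top0'))
im,K,T=load('top0'); h=cv2.cvtColor(im,cv2.COLOR_BGR2HSV)
m=((h[...,0]>15)&(h[...,2]>150)&(h[...,1]<150)).astype(np.uint8)
n,lab,st,ce=cv2.connectedComponentsWithStats(m)
for i in range(1,n):
    if st[i,4]>150:
        cs,_=cv2.findContours((lab==i).astype(np.uint8),cv2.RETR_EXTERNAL,cv2.CHAIN_APPROX_NONE)
        p=px2w(cs[0][:,0],K,T,0.054 if st[i,4]>2000 else .044)[:,:2]
        r=cv2.minAreaRect((p*1e3).astype(np.float32)); print(st[i],ce[i].round(),np.round(r[0],1),np.round(r[1],1),r[2])
E
```

```text
(array([0.00509756, 0.00590244]), np.float64(-2.7515256958423917), array([10.08024382, 18.30133203]))
- [361.  83.] c [ 0.906 -0.284] area 2136 sol 1.06 sd [10.6 16.6] ins 0.82 o [ 0.9054 -0.276 ] yaw -131.1
- [381.  91.] c [ 0.878 -0.344] area 2179 sol 1.12 sd [10.9 16.7] ins 0.82 o [ 0.8706 -0.3472] yaw -23.3
- [384. 166.] c [ 0.641 -0.341] area 2374 sol 1.09 sd [13.6 13.9] ins 0.74 o [ 0.6365 -0.3469] yaw 2.2
- [340. 175.] c [ 0.617 -0.207] area 1774 sol 0.90 sd [10.  18.2] ins 1.00 o [ 0.6193 -0.2141] yaw 57.9
- [393. 203.] c [ 0.532 -0.361] area 1780 sol 0.89 sd [10.2 18. ] ins 1.00 o [ 0.524  -0.3596] yaw -56.7
- [353. 204.] c [ 0.528 -0.242] area 1782 sol 0.92 sd [10.  17.9] ins 1.00 o [ 0.52   -0.2436] yaw -35.7
- [390. 241.] c [ 0.42  -0.344] area 2229 sol 1.05 sd [12.1 15.2] ins 0.79 o [ 0.4144 -0.3393] yaw -89.1
- [347. 243.] c [ 0.416 -0.221] area 1782 sol 0.89 sd [10.  18.4] ins 1.00 o [ 0.4111 -0.2276] yaw 4.5
[  7 110  96   5 327] [ 55. 112.] [812.5 649.1] [ 11.5 288.8] 0.44921258091926575
[128 121  54   7 206] [155. 124.] [772.4 344.8] [ 13.5 159.3] 2.4486136436462402
[434 133  78   6 325] [473. 136.] [ 728.6 -599.4] [227.1  15.4] 89.54512023925781
[104 150  19  18 267] [113. 158.] [666.2 464.6] [53.8 51.9] 89.59967041015625
[ 158  154   67   87 5149] [191. 197.] [550.4 230. ] [183.7 252.8] 88.49583435058594
[119 203  19  38 506] [128. 221.] [478.6 411.7] [ 44.6 109.4] 86.91915130615234
[123 285  36  36 264] [138. 299.] [245.9 363. ] [124.2  34.7] 46.61457824707031
```

```bash
sed -i 's/isL=.*/isL=best[0]>.93/' h.py; cat >> h.py <<'E'
def tgt(yawx):  # tool pointing down with its x axis at world angle yawx (deg)
    a=np.radians(yawx); x=np.array([np.cos(a),np.sin(a),0]); z=np.array([0,0,-1.]); return np.c_[x,np.cross(z,x),z]
def go(pos,yawx=None,frm=None):
    """total shift (units of 50mm, in present tool frame, do first) and turn (units of 5deg, then)"""
    s=ctrl.observe(); M=R.from_quat(s['eef_rot']).as_matrix(); p=np.array(s['position'])
    if frm is not None: p,M=np.array(frm[0]),tgt(frm[1])
    cur=np.degrees(np.arctan2(M[1,0],M[0,0]))
    if yawx is None: yawx=cur
    d=M.T@(np.array(pos)-p)/.05; rv=np.degrees(R.from_matrix(M.T@tgt(yawx)).as_rotvec())/5
    print('from',np.round(p,4),'yawx %.1f'%cur,'to',np.round(pos,4),'%.1f'%yawx,'| SHIFT',np.round(d,2),'TURN',np.round(rv,2))
E
python3 - <<'E'
from h import *
go((.55,.23,.215),178.5)
print(np.round(np.array(ctrl.get_image('wrist')['hand_eye']),3).tolist())
E
```

```text
from [0.1737 0.6258 0.2141] yawx 164.5 to [0.55  0.23  0.215] 178.5 | SHIFT [-9.37 -5.61 -0.01] TURN [-0.02 -0.   -2.8 ]
[[0.002, -0.954, -0.299, 0.077], [1.0, 0.001, 0.001, 0.0], [-0.0, -0.299, 0.954, -0.158], [0.0, 0.0, 0.0, 1.0]]
```

Request:
play_rows --plan '[[[-0.78,-0.47,0,0,0,0],[-0.78,-0.47,0,0,0,0],[-0.78,-0.47,0,0,0,0],[-0.78,-0.47,0,0,0,0],[-0.78,-0.47,0,0,0,0],[-0.78,-0.47,0,0,0,0],[-0.78,-0.47,0,0,0,0],[-0.78,-0.47,0,0,0,0],[-0.78,-0.47,0,0,0,0],[-0.78,-0.47,0,0,0,0],[-0.78,-0.47,0,0,0,0],[-0.78,-0.47,0,0,0,0]]]'

```text
t: 1.4
position: [0.5504, 0.2278, 0.215]
eef_rot: [0.135, 0.991, 0.0, -0.0]
wrist_force: [-0.1, 0.8, -0.4]
grip_width: 0.0857
gripper_force: 0.0
```

Request:
play_rows --plan '[[[0,0,0,0,0,-0.7],[0,0,0,0,0,-0.7],[0,0,0,0,0,-0.7],[0,0,0,0,0,-0.7],[0,0,0,0,0,0],[0,0,0,0,0,0]]]'

```text
t: 2.0
position: [0.5493, 0.2293, 0.2149]
eef_rot: [0.014, 1.0, -0.0, -0.0]
wrist_force: [1.2, -0.6, -0.0]
grip_width: 0.0853
gripper_force: 0.0
```

```bash
python3 - <<'E'
from h import *
grab('wrist','w1'); go((.55,.23,.215),178.5)
E
```

```text
from [0.5493 0.2294 0.215 ] yawx 178.4 to [0.55  0.23  0.215] 178.5 | SHIFT [-0.01  0.01 -0.  ] TURN [-0.   -0.   -0.01]
```

View pics/w1.png

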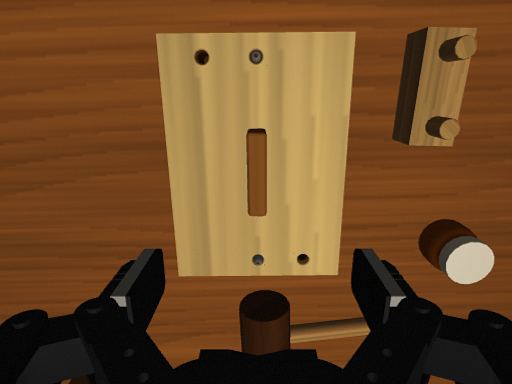

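The wrist view shows the posts at about (256,57) and (258,260), the pin holes at (202,57) and (302,259), the handle along (257,172), and the pin knobs at (461,47) and (446,129). All of it fits the description.

```bash
cat >> h.py <<'E'
def blob(im,c,rad,thr=None,dark=True):
    x0,y0=int(c[0]-rad),int(c[1]-rad); g=cv2.cvtColor(im,cv2.COLOR_BGR2GRAY)[y0:y0+2*rad+1,x0:x0+2*rad+1]
    t,m=cv2.threshold(g,0,1,(cv2.THRESH_BINARY_INV if dark else cv2.THRESH_BINARY)|cv2.THRESH_OTSU)
    cs,_=cv2.findContours(m,cv2.RETR_EXTERNAL,cv2.CHAIN_APPROX_NONE); k=max(cs,key=cv2.contourArea)
    (cx,cy),r=cv2.minEnclosingCircle(k); e=cv2.fitEllipse(k); return np.array(e[0])+[x0,y0],e[1],r
E
python3 - <<'E'
from h import *
im,K,T=load('w1'); P={}
for n,c in dict(postN=(256,57),postF=(258,260),holeN=(202,57),holeF=(302,259)).items():
    e,ax,r=blob(im,c,13); P[n]=px2w(e,K,T,.054)[0,:2]; print(n,e.round(1),np.round(ax,1),P[n].round(4))
d=P['postF']-P['postN']; print('postdist',np.linalg.norm(d),'yaw',np.degrees(np.arctan2(d[1],d[0])),'mid',(P['postF']+P['postN'])/2)
d2=P['holeF']-P['holeN']; print('holedist (232.6)',np.linalg.norm(d2),'yaw',np.degrees(np.arctan2(d2[1],d2[0])-np.arctan2(100,210)),'mid',(P['holeF']+P['holeN'])/2)
h=cv2.cvtColor(im,cv2.COLOR_BGR2HSV)
m=cv2.inRange(h,(15,0,130),(35,140,255)); cs,_=cv2.findContours(m,cv2.RETR_EXTERNAL,cv2.CHAIN_APPROX_NONE)
p=px2w(max(cs,key=cv2.contourArea)[:,0],K,T,.054)[:,:2]; print(cv2.minAreaRect((p*1e3).astype(np.float32)))
# handle top: darker orange inside
mh=np.zeros(im.shape[:2],np.uint8); mh[125:220,240:275]=1; mh&=(h[...,0]<15).astype(np.uint8)&(h[...,2]>100)
cs,_=cv2.findContours(mh,cv2.RETR_EXTERNAL,cv2.CHAIN_APPROX_NONE); k=max(cs,key=cv2.contourArea)[:,0]
print('handle',cv2.minAreaRect((px2w(k,K,T,.088)[:,:2]*1e3).astype(np.float32)))
E
```

```text
postN [255.5  56.2] [13.3 14.2] [0.4439 0.2306]
postF [257.4 259.3] [10.2 11.1] [0.6533 0.2268]
holeN [201.4  56.9] [13.3 14.4] [0.4432 0.1809]
holeF [302.4 258.7] [ 9.9 11.2] [0.6538 0.2769]
postdist 0.20942227054956605 yaw -1.0404587962086203 mid [0.54861667 0.22870842]
holedist (232.6) 0.23143093830251854 yaw -0.9604098253317354 mid [0.54854034 0.22887293]
((548.6730346679688, 228.74826049804688), (179.36744689941406, 248.90927124023438), 89.01885223388672)
handle ((548.6242065429688, 228.91981506347656), (15.247077941894531, 76.50547790527344), 88.89251708984375)
```

Request:
play_rows --plan '[[[0.014,-0.012,0.5,0,0,-0.12],[0,0,0.6,0,0,0],[0,0,0.6,0,0,0],[0,0,0.5,0,0,0],[0,0,0.3,0,0,0],[0,0,0.2,0,0,0],[0,0,0,0,0,0],[0,0,0,0,0,0]]]'

```text
t: 2.85
position: [0.5495, 0.2291, 0.0813]
eef_rot: [0.008, 1.0, 0.0, 0.001]
wrist_force: [0.4, -1.0, 0.2]
grip_width: 0.0853
gripper_force: 0.0
```

Request:
play_rows --plan '[[[0,0,0,0,0,0],[0,0,0,0,0,0],[0,0,0,0,0,0],[0,0,0,0,0,0],[0,0,0,0,0,0],[0,0,0,0,0,0],[0,0,0,0,0,0],[0,0,0,0,0,0],[0,0,0,0,0,0],[0,0,0,0,0,0]]]' --grip -1

```text
t: 3.85
position: [0.5487, 0.2288, 0.0801]
eef_rot: [0.008, 1.0, -0.0, -0.0]
wrist_force: [0.6, -1.2, 0.8]
grip_width: 0.0001
gripper_force: 0.0
```

```bash
python3 - <<'E'
from h import *
grab('wrist','w2'); s=ctrl.observe(); print(s['grip_width'],s['gripper_force'],s['position'])
E
```

```text
0.0004059650607481383 0.0 [0.54869691 0.22879692 0.08012555]
```

View pics/w2.png

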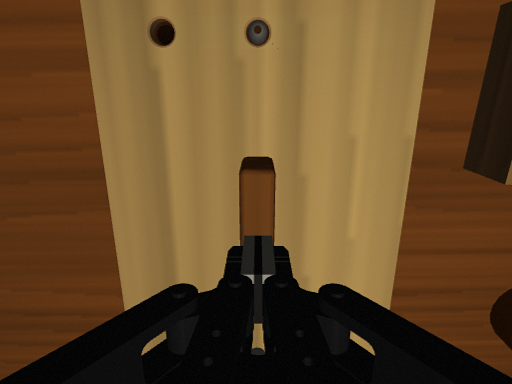

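The view shows the fingers fully shut at about (258,255), with the handle running from (257,157) down to them. I'll project known points to see where the fingers stand against the handle.

```bash
python3 - <<'E'
from h import *
im,K,T=load('w2')
for z in (.088,.054): print(z,w2px([[.5087,.2295,z],[.5487,.2288,z],[.5887,.2281,z]],K,T).round())
for z in (.058,.0771,.080,.1,.12): print('tcpaxis',z,w2px([.5487,.2288,z],K,T).round())
print(px2w([[257,157],[257,168]],K,T,.088).round(4))
c=im[140:384,150:370]; cv2.imwrite('pics/c2.png',cv2.resize(np.clip(c.astype(float)*1.8,0,255).astype(np.uint8),(540,600),interpolation=cv2.INTER_CUBIC))
E
```

```text
0.088 [[257. 169.]
 [257. 244.]
 [257. 310.]]
0.054 [[257. 155.]
 [257. 219.]
 [257. 276.]]
tcpaxis 0.058 [[257. 222.]]
tcpaxis 0.0771 [[257. 235.]]
tcpaxis 0.08 [[257. 238.]]
tcpaxis 0.1 [[257. 256.]]
tcpaxis 0.12 [[257. 279.]]
[[0.5029 0.2296 0.088 ]
 [0.5083 0.2295 0.088 ]]
```

View pics/c2.png

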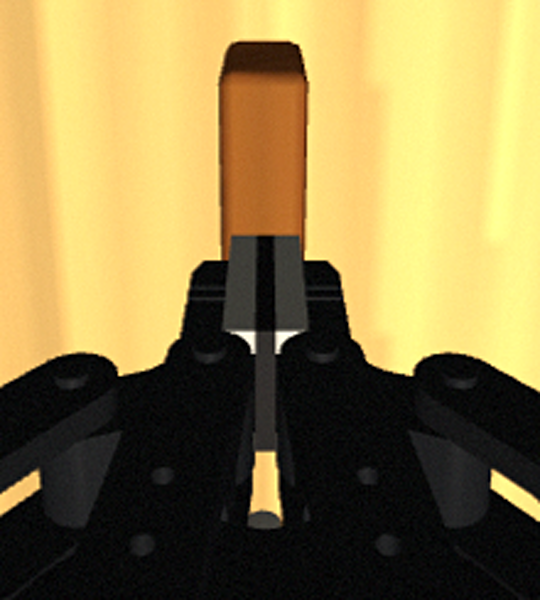

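The shut fingers show their tips at about row 235, which puts them above the handle top. In w1 the open pad edges are 190 px apart for 85 mm, a depth of about 0.145 m, so the tips are about 27 mm behind the reported TCP when open and 14 to 20 mm behind when shut. I'll open, go 35 mm lower while watching the force, and close again.

Request:
play_rows --plan '[[[0,0,0,0,0,0],[0,0,0,0,0,0],[0,0,0,0,0,0],[0,0,0,0,0,0],[0,0,0,0,0,0],[0,0,0,0,0,0],[0,0,0,0,0,0]]]' --grip 1

```text
t: 4.6
position: [0.5487, 0.2288, 0.0802]
eef_rot: [0.008, 1.0, 0.0, 0.0]
wrist_force: [-0.1, 0.2, -0.1]
grip_width: 0.0855
gripper_force: 0.0
```

Request:
play_rows --plan '[[[0,0,0.1,0,0,0],[0,0,0.1,0,0,0],[0,0,0.1,0,0,0],[0,0,0.1,0,0,0],[0,0,0,0,0,0]]]'

```text
t: 5.1
position: [0.5478, 0.2285, 0.0587]
eef_rot: [0.008, 1.0, -0.0, -0.001]
wrist_force: [-0.5, 0.5, 0.2]
grip_width: 0.0854
gripper_force: 0.0
```

```bash
python3 - <<'E'
from h import *
grab('wrist','w3'); s=ctrl.observe(); print(s['grip_width'],s['position'],s['wrist_force'])
E
```

```text
0.08539890113061813 [0.54817508 0.22861023 0.0592864 ] [0.34314647 0.54393007 0.57675783]
```

View pics/w3.png

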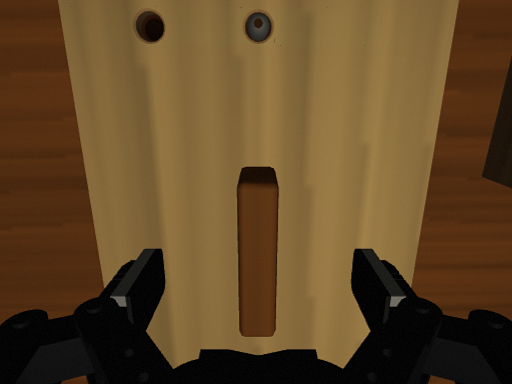

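At TCP z 0.059 the open fingers straddle the handle's middle, with the tips at (150,250) and (365,250) and no contact. That confirms the tip offset, so I go on to 0.045 and close.

Request:
play_rows --plan '[[[0,0,0.1,0,0,0],[0,0,0.1,0,0,0],[0,0,0.1,0,0,0],[0,0,0,0,0,0],[0,0,0,0,0,0]]]'

```text
t: 5.65
position: [0.5485, 0.2288, 0.0448]
eef_rot: [0.008, 1.0, -0.0, -0.0]
wrist_force: [-0.0, 0.1, -0.2]
grip_width: 0.0856
gripper_force: 0.0
```

Request:
play_rows --plan '[[[0,0,0,0,0,0],[0,0,0,0,0,0],[0,0,0,0,0,0],[0,0,0,0,0,0],[0,0,0,0,0,0],[0,0,0,0,0,0],[0,0,0,0,0,0],[0,0,0,0,0,0]]]' --grip -1

```text
t: 6.45
position: [0.549, 0.2288, 0.0454]
eef_rot: [0.008, 1.0, 0.0, 0.0]
wrist_force: [-0.1, -0.6, 1.9]
grip_width: 0.0173
gripper_force: 60.5
```

```bash
python3 - <<'E'
from h import *
s=ctrl.observe(); print(s['grip_width'],s['gripper_force'],s['position'],s['wrist_force'])
im,K,T=grab('wrist','w4')
E
```

```text
0.017251211193154876 60.469443798065186 [0.54895828 0.22881914 0.04542675] [-0.14062291 -0.5705902   1.90587027]
```

The handle is held: opening 17 mm, force 60 N. I lift it, carry it 195 mm to −y and lower it.

Request:
play_rows --plan '[[[0,0,-0.1,0,0,0],[0,0,-0.1,0,0,0],[0,0,-0.15,0,0,0],[0,0,-0.25,0,0,0],[0,0,-0.35,0,0,0],[0,0,-0.35,0,0,0],[0,0,-0.3,0,0,0],[0,0,0,0,0,0]]]'

```text
t: 7.3
position: [0.5507, 0.2295, 0.1289]
eef_rot: [0.008, 1.0, 0.001, 0.003]
wrist_force: [0.5, 0.3, -2.5]
grip_width: 0.0167
gripper_force: 59.9
```

Request:
play_rows --plan '[[[0,-0.2,0,0,0,0],[0,-0.4,0,0,0,0],[0,-0.5,0,0,0,0],[0,-0.5,0,0,0,0],[0,-0.5,0,0,0,0],[0,-0.5,0,0,0,0],[0,-0.5,0,0,0,0],[0,-0.4,0,0,0,0],[0,-0.3,0,0,0,0],[0,-0.1,0,0,0,0],[0,0,0,0,0,0],[0,0,0,0,0,0]]]'

```text
t: 8.5
position: [0.5454, 0.0343, 0.1249]
eef_rot: [0.008, 1.0, 0.0, -0.0]
wrist_force: [1.3, 0.5, -2.5]
grip_width: 0.0169
gripper_force: 59.8
```

Request:
play_rows --plan '[[[0,0,0.4,0,0,0],[0,0,0.5,0,0,0],[0,0,0.5,0,0,0],[0,0,0.5,0,0,0],[0,0,0.3,0,0,0],[0,0,0.1,0,0,0],[0,0,0.1,0,0,0],[0,0,0.06,0,0,0],[0,0,0,0,0,0],[0,0,0,0,0,0]]]'

```text
t: 9.5
position: [0.5463, 0.0338, 0.003]
eef_rot: [0.008, 1.0, -0.0, 0.001]
wrist_force: [-0.8, 0.2, -3.1]
grip_width: 0.017
gripper_force: 59.7
```

Request:
play_rows --plan '[[[0,0,0.03,0,0,0],[0,0,0.03,0,0,0],[0,0,0.0,0,0,0],[0,0,0,0,0,0]]]'

```text
t: 9.9
position: [0.546, 0.0337, -0.0005]
eef_rot: [0.008, 1.0, -0.0, 0.0]
wrist_force: [0.7, 0.4, -1.5]
grip_width: 0.0168
gripper_force: 60.0
```

Nearly all the weight is off. I release, then rise to look at the blanks.

Request:
play_rows --plan '[[[0,0,0,0,0,0],[0,0,0,0,0,0],[0,0,0,0,0,0],[0,0,0,0,0,0],[0,0,0,0,0,0],[0,0,0,0,0,0],[0,0,0,0,0,0],[0,0,0,0,0,0]]]' --grip 1

```text
t: 10.7
position: [0.5456, 0.0338, -0.0009]
eef_rot: [0.008, 1.0, 0.0, -0.0]
wrist_force: [-1.2, -0.3, 0.1]
grip_width: 0.0858
gripper_force: 0.0
```

Request:
play_rows --plan '[[[0,0,-0.4,0,0,0],[0,0,-0.5,0,0,0],[0,0,-0.6,0,0,0],[0,0,-0.7,0,0,0],[0,0,-0.7,0,0,0],[0,0,-0.6,0,0,0],[0,0,0,0,0,0],[0,0,0,0,0,0]]]'

```text
t: 11.5
position: [0.546, 0.0338, 0.1749]
eef_rot: [0.008, 1.0, -0.0, 0.001]
wrist_force: [-0.1, -0.1, 0.3]
grip_width: 0.0854
gripper_force: 0.0
```

```bash
python3 - <<'E'
from h import *
elbows('top'); 
im,K,T=grab('wrist','w5')
h=cv2.cvtColor(im,cv2.COLOR_BGR2HSV)
m=cv2.inRange(h,(15,0,130),(35,140,255)); cs,_=cv2.findContours(m,cv2.RETR_EXTERNAL,cv2.CHAIN_APPROX_NONE)
p=px2w(max(cs,key=cv2.contourArea)[:,0],K,T,.008)[:,:2]; print('cover',cv2.minAreaRect((p*1e3).astype(np.float32)))
go((.52,-.2436,.15))
E
```

```text
- [361.  83.] c [ 0.906 -0.284] area 2156 sol 1.06 sd [10.7 16.6] ins 0.81 o [ 0.9055 -0.2759] yaw -132.3
- [381.  91.] c [ 0.878 -0.344] area 2179 sol 1.12 sd [10.9 16.7] ins 0.82 o [ 0.8706 -0.3472] yaw -23.3
- [384. 166.] c [ 0.641 -0.341] area 2374 sol 1.09 sd [13.6 13.9] ins 0.74 o [ 0.6365 -0.3469] yaw 2.2
L [340. 175.] c [ 0.617 -0.207] area 1765 sol 0.89 sd [ 9.9 18.3] ins 1.00 o [ 0.6194 -0.2145] yaw 57.4
L [393. 203.] c [ 0.532 -0.361] area 1771 sol 0.90 sd [10. 18.] ins 1.00 o [ 0.524  -0.3595] yaw -57.2
L [353. 205.] c [ 0.527 -0.242] area 1799 sol 0.93 sd [10.1 17.9] ins 1.00 o [ 0.5197 -0.2436] yaw -35.4
L [333. 241.] c [ 0.421 -0.181] area 1787 sol 0.86 sd [10.1 18.2] ins 1.00 o [ 0.417  -0.1872] yaw 8.3
- [390. 241.] c [ 0.42  -0.344] area 2229 sol 1.05 sd [12.1 15.3] ins 0.79 o [ 0.4146 -0.3391] yaw -90.1
cover ((545.7827758789062, 34.290184020996094), (179.36465454101562, 249.11505126953125), 89.11932373046875)
from [0.5446 0.0339 0.1725] yawx 179.1 to [ 0.52   -0.2436  0.15  ] 179.1 | SHIFT [ 0.4  -5.56  0.45] TURN [ 0.   -0.03 -0.  ]
```

The cover lies flat at (0.546, 0.034). One blank, formerly at y −0.228, has been knocked to (0.417, −0.187). I take that one first.

```bash
cat >> h.py <<'E'
CH=np.array([.5486,.2288]); CY=np.radians(-1.0)
def slot(x,y): return CH+np.array([[np.cos(CY),-np.sin(CY)],[np.sin(CY),np.cos(CY)]])@[x,y]
def gpt(o,psi,l=-.008): a=np.radians(psi); return np.array([o[0]+l*np.cos(a)-.0015,o[1]+l*np.sin(a)-.001])
E
python3 - <<'E'
from h import *
g=gpt((.417,-.1872),8.3); go((*g,.09),188.3)
E
```

```text
from [0.5446 0.0339 0.1725] yawx 179.1 to [ 0.4076 -0.1894  0.09  ] 188.3 | SHIFT [ 2.66 -4.51  1.66] TURN [ 0.   -0.03 -1.84]
```

Request:
play_rows --plan '[[[0.27,-0.45,0.1,0,0,-0.18],[0.27,-0.45,0.17,0,0,0],[0.27,-0.45,0.17,0,0,0],[0.27,-0.45,0.17,0,0,0],[0.27,-0.45,0.17,0,0,0],[0.27,-0.45,0.17,0,0,0],[0.27,-0.45,0.17,0,0,0],[0.27,-0.45,0.17,0,0,0],[0.25,-0.45,0.17,0,0,0],[0.25,-0.46,0.17,0,0,-0.8],[0,0,0,0,0,-0.8],[0,0,0,0,0,0]]]' --grip 0.1

```text
t: 12.8
position: [0.4105, -0.1912, 0.0904]
eef_rot: [-0.069, 0.998, 0.001, -0.002]
wrist_force: [0.5, 0.2, 0.8]
grip_width: 0.0473
gripper_force: 0.0
```

```bash
python3 - <<'E'
from h import *
elbows('top')
im,K,T=grab('wrist','w6'); print('wrist'); elbows(img=(im,K,T))
g=gpt((.417,-.1872),8.3); go((*g,-.011),188.3)
E
```

```text
- [361.  83.] c [ 0.907 -0.284] area 2146 sol 1.06 sd [10.7 16.6] ins 0.82 o [ 0.9056 -0.276 ] yaw -132.6
- [381.  92.] c [ 0.877 -0.344] area 2169 sol 1.11 sd [10.9 16.6] ins 0.82 o [ 0.8705 -0.3472] yaw -23.0
- [384. 166.] c [ 0.641 -0.341] area 2347 sol 1.09 sd [13.6 13.8] ins 0.73 o [ 0.6382 -0.3477] yaw 17.0
L [340. 175.] c [ 0.617 -0.207] area 1756 sol 0.90 sd [10.  18.1] ins 1.00 o [ 0.6193 -0.2141] yaw 57.5
L [393. 203.] c [ 0.532 -0.361] area 1780 sol 0.90 sd [10.1 17.9] ins 1.00 o [ 0.524  -0.3596] yaw -57.0
wrist
- [ 41. 186.] c [ 0.424 -0.348] area 2292 sol 1.01 sd [11.9 15.9] ins 0.78 o [ 0.4178 -0.3431] yaw -86.2
L [267. 210.] c [ 0.42  -0.182] area 1604 sol 0.81 sd [ 9.6 18.1] ins 1.00 o [ 0.4157 -0.1883] yaw 7.2
L [ 34. 307.] c [ 0.53 -0.36] area 1614 sol 0.83 sd [ 9.3 18.1] ins 1.00 o [ 0.5227 -0.3583] yaw -60.1
from [ 0.4115 -0.1909  0.0915] yawx -172.1 to [ 0.4076 -0.1894 -0.011 ] 188.3 | SHIFT [0.07 0.04 2.05] TURN [ 0.02 -0.02 -0.08]
```

View pics/w6.png

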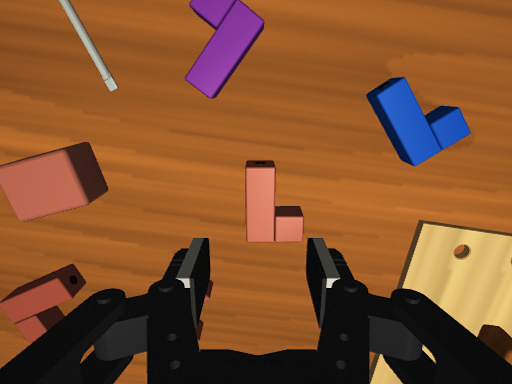

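The wrist view shows the red L at (262,205), centred between the fingers (tips at (200,240) and (315,240)), and the short-arm side is clear. I go down and grip.

Request:
play_rows --plan '[[[0.07,0.04,0.3,0,0,-0.08],[0,0,0.5,0,0,0],[0,0,0.5,0,0,0],[0,0,0.4,0,0,0],[0,0,0.2,0,0,0],[0,0,0.1,0,0,0],[0,0,0.04,0,0,0],[0,0,0,0,0,0]]]'

```text
t: 13.7
position: [0.4089, -0.1901, -0.0089]
eef_rot: [-0.073, 0.997, -0.0, 0.0]
wrist_force: [-0.6, -0.7, 0.5]
grip_width: 0.0468
gripper_force: 0.0
```

Request:
play_rows --plan '[[[0,0,0,0,0,0],[0,0,0,0,0,0],[0,0,0,0,0,0],[0,0,0,0,0,0],[0,0,0,0,0,0],[0,0,0,0,0,0]]]' --grip -1

```text
t: 14.3
position: [0.4094, -0.1906, -0.0082]
eef_rot: [-0.073, 0.997, -0.001, 0.001]
wrist_force: [-0.7, 0.3, 5.8]
grip_width: 0.0206
gripper_force: 60.9
```

Request:
play_rows --plan '[[[0,0,-0.2,0,0,0],[0,0,-0.4,0,0,0],[0,0,-0.6,0,0,0],[0,0,-0.6,0,0,0],[0,0,-0.6,0,0,0],[0,0,-0.4,0,0,0],[0,0,0,0,0,0],[0,0,0,0,0,0]]]'

```text
t: 15.1
position: [0.408, -0.1897, 0.1302]
eef_rot: [-0.073, 0.997, 0.0, -0.0]
wrist_force: [0.3, 1.0, -1.8]
grip_width: 0.0206
gripper_force: 60.1
```

```bash
python3 - <<'E'
from h import *
s=ctrl.observe(); print(s['grip_width'],s['gripper_force'],s['wrist_force'])
grab('wrist','w7')
g=slot(-.042-.008,-.04); go((*g,.13),179)
E
```

```text
0.02055049979306956 60.113950967788696 [ 0.26266085  0.97560763 -1.80143138]
from [ 0.4075 -0.1894  0.1292] yawx -171.6 to [0.4979 0.1897 0.13  ] 179.0 | SHIFT [-2.89  7.24 -0.01] TURN [ 0.01 -0.02  1.88]
```

View pics/w7.png

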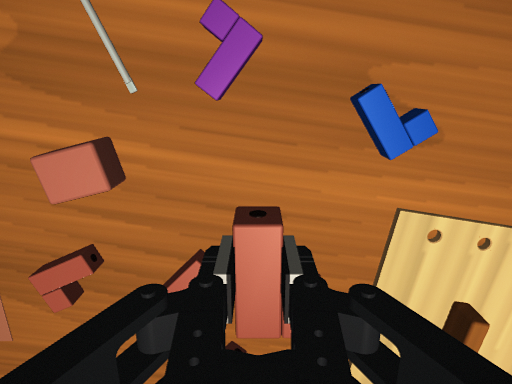

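The blank is held with a 20.6 mm opening and hangs level, its bored end at (258,215). The tips brushed the bench at TCP −0.008, so later picks stay about 2 mm higher. I carry it to slot (−x, −y).

Request:
play_rows --plan '[[[-0.1,0.3,0,0,0,0.2],[-0.28,0.7,0,0,0,0],[-0.28,0.7,0,0,0,0],[-0.28,0.7,0,0,0,0],[-0.28,0.7,0,0,0,0],[-0.28,0.7,0,0,0,0],[-0.28,0.7,0,0,0,0],[-0.28,0.7,0,0,0,0],[-0.28,0.7,0,0,0,0],[-0.28,0.7,0,0,0,0],[-0.18,0.5,0,0,0,0.8],[-0.1,0.3,0,0,0,0.88]]]'

```text
t: 16.35
position: [0.5041, 0.1971, 0.1279]
eef_rot: [0.009, 1.0, -0.0, -0.002]
wrist_force: [0.6, -0.5, 0.2]
grip_width: 0.0205
gripper_force: 60.2
```

Request:
play_rows --plan '[[[0,0,0,0,0,0],[0,0,0,0,0,0]]]'

```text
t: 16.55
position: [0.5042, 0.195, 0.1286]
eef_rot: [0.008, 1.0, -0.001, -0.002]
wrist_force: [-0.4, -0.9, -1.2]
grip_width: 0.0206
gripper_force: 60.1
```

```bash
python3 - <<'E'
from h import *
g=slot(-.042-.008,-.04); go((*g,.003),179)
E
```

```text
from [0.5042 0.195  0.1286] yawx 179.1 to [0.4979 0.1897 0.003 ] 179.0 | SHIFT [ 0.12 -0.1   2.51] TURN [-0.02 -0.04  0.02]
```

Request:
play_rows --plan '[[[0.12,-0.1,0.2,0,0,0],[0,0,0.5,0,0,0],[0,0,0.5,0,0,0],[0,0,0.5,0,0,0],[0,0,0.4,0,0,0],[0,0,0.2,0,0,0],[0,0,0.1,0,0,0],[0,0,0.06,0,0,0],[0,0,0.05,0,0,0],[0,0,0,0,0,0]]]'

```text
t: 17.55
position: [0.4999, 0.1906, 0.0057]
eef_rot: [0.009, 1.0, 0.0, 0.001]
wrist_force: [0.2, 0.2, -1.0]
grip_width: 0.0205
gripper_force: 60.1
```

Request:
play_rows --plan '[[[0,0,0.03,0,0,0],[0,0,0,0,0,0],[0,0,0,0,0,0]]]'

```text
t: 17.85
position: [0.4996, 0.1906, 0.0039]
eef_rot: [0.009, 1.0, 0.0, 0.0]
wrist_force: [-0.4, 0.5, -0.5]
grip_width: 0.0206
gripper_force: 60.1
```

Request:
play_rows --plan '[[[0,0,0.03,0,0,0],[0,0,0.03,0,0,0],[0,0,0.02,0,0,0],[0,0,0,0,0,0],[0,0,0,0,0,0]]]'

```text
t: 18.35
position: [0.4994, 0.1906, -0.0002]
eef_rot: [0.009, 1.0, -0.0, -0.0]
wrist_force: [-1.8, -0.0, 3.0]
grip_width: 0.021
gripper_force: 60.6
```

Request:
play_rows --plan '[[[0,0,0,0,0,0],[0,0,0,0,0,0],[0,0,0,0,0,0],[0,0,-0.3,0,0,0],[0,0,-0.4,0,0,0],[0,0,-0.6,0,0,0],[0,0,-0.7,0,0,0],[0,0,-0.6,0,0,0],[0,0,0,0,0,0]]]' --grip -0.1

```text
t: 19.25
position: [0.5032, 0.1916, 0.1367]
eef_rot: [0.009, 1.0, 0.002, 0.006]
wrist_force: [0.1, 0.2, -0.3]
grip_width: 0.0386
gripper_force: 0.0
```

```bash
python3 - <<'E'
from h import *
im,K,T=grab('wrist','w8'); elbows(img=(im,K,T),z=.032); print('top');elbows('top')
print('slot',slot(-.042,-.04))
E
```

```text
L [263. 191.] c [0.512 0.197] area 1631 sol 0.82 sd [ 9.6 18.1] ins 1.00 o [0.5064 0.1907] yaw -0.8
top
- [361.  83.] c [ 0.907 -0.284] area 2146 sol 1.06 sd [10.7 16.6] ins 0.82 o [ 0.9056 -0.276 ] yaw -132.6
- [381.  92.] c [ 0.877 -0.344] area 2169 sol 1.11 sd [10.9 16.6] ins 0.82 o [ 0.8705 -0.3472] yaw -23.0
- [384. 167.] c [ 0.641 -0.341] area 2356 sol 1.09 sd [13.5 13.9] ins 0.73 o [ 0.6388 -0.3482] yaw 22.9
L [340. 175.] c [ 0.617 -0.207] area 1765 sol 0.89 sd [ 9.9 18.3] ins 1.00 o [ 0.6194 -0.2141] yaw 57.8
L [393. 203.] c [ 0.532 -0.361] area 1771 sol 0.90 sd [10. 18.] ins 1.00 o [ 0.524  -0.3595] yaw -57.2
L [353. 204.] c [ 0.527 -0.242] area 1791 sol 0.92 sd [10.  17.9] ins 1.00 o [ 0.5199 -0.2439] yaw -35.2
- [390. 241.] c [ 0.421 -0.344] area 2237 sol 1.05 sd [12.1 15.3] ins 0.79 o [ 0.4146 -0.3393] yaw -88.9
slot [0.5059083  0.18953909]
```

The first blank lies flat 1 mm from its slot. Next is the blank at (0.520, −0.244), yaw −35°.

```bash
python3 - <<'E'
from h import *
g=gpt((.5199,-.2439),-35.3); go((*g,.09),144.7)
g2=slot(.042-.008,-.04); go((*g2,.13),179,frm=((*g,.13),144.7))
E
```

```text
from [0.5001 0.1908 0.1315] yawx 179.0 to [ 0.5119 -0.2403  0.09  ] 144.7 | SHIFT [-0.38 -8.62  0.82] TURN [0.02 0.03 6.86]
from [ 0.5119 -0.2403  0.13  ] yawx 144.7 to [0.5819 0.1882 0.13  ] 179.0 | SHIFT [3.81 7.8  0.  ] TURN [ 0.    0.   -6.86]
```

Request:
play_rows --plan '[[[-0.03,-0.4,0,0,0,0],[-0.03,-0.72,0,0,0,0],[-0.03,-0.75,0,0,0,0],[-0.03,-0.75,0,0,0,0],[-0.03,-0.75,0,0,0,0],[-0.03,-0.75,0,0,0,0],[-0.03,-0.75,0,0,0,0],[-0.03,-0.75,0,0,0,0],[-0.03,-0.75,0,0,0,0],[-0.03,-0.75,0.2,0,0,0],[-0.03,-0.75,0.3,0,0,0],[-0.05,-0.75,0.3,0,0,0]]]' --grip 0.1

```text
t: 20.55
position: [0.5096, -0.2417, 0.0877]
eef_rot: [0.009, 1.0, 0.001, -0.001]
wrist_force: [0.8, -0.1, 0.3]
grip_width: 0.0471
gripper_force: 0.0
```

Request:
play_rows --plan '[[[0,0,0,0,0,0.86],[0,0,0,0,0,1],[0,0,0,0,0,1],[0,0,0,0,0,1],[0,0,0,0,0,1],[0,0,0,0,0,1],[0,0,0,0,0,1],[0,0,0,0,0,0],[0,0,0,0,0,0]]]'

```text
t: 21.45
position: [0.51, -0.2403, 0.0885]
eef_rot: [0.302, 0.953, 0.0, -0.001]
wrist_force: [0.4, -0.1, 0.5]
grip_width: 0.0468
gripper_force: 0.0
```

```bash
python3 - <<'E'
from h import *
im,K,T=grab('wrist','w9'); elbows(img=(im,K,T)); g=gpt((.5199,-.2439),-35.3); go((*g,-.006),144.7)
E
```

```text
- [ 61. 182.] c [ 0.418 -0.348] area 2342 sol 1.00 sd [12.1 16.1] ins 0.77 o [ 0.4244 -0.3532] yaw 90.1
L [268. 217.] c [ 0.526 -0.241] area 1598 sol 0.81 sd [ 9.5 18.2] ins 1.00 o [ 0.5186 -0.2431] yaw -36.5
- [ 22. 314.] c [ 0.481 -0.456] area 2587 sol 0.89 sd [12.7 22.4] ins 0.72 o [ 0.4876 -0.4603] yaw 101.8
from [ 0.5101 -0.2404  0.0887] yawx 144.8 to [ 0.5119 -0.2403 -0.006 ] 144.7 | SHIFT [-0.03  0.02  1.89] TURN [-0.   -0.02  0.01]
```

Request:
play_rows --plan '[[[-0.03,0.02,0.3,0,0,0],[0,0,0.5,0,0,0],[0,0,0.5,0,0,0],[0,0,0.35,0,0,0],[0,0,0.15,0,0,0],[0,0,0.09,0,0,0],[0,0,0,0,0,0],[0,0,0,0,0,0]]]'

```text
t: 22.3
position: [0.5132, -0.2412, -0.004]
eef_rot: [0.303, 0.953, -0.0, 0.001]
wrist_force: [0.2, 0.0, 0.5]
grip_width: 0.0472
gripper_force: 0.0
```

Request:
play_rows --plan '[[[0,0,0,0,0,0],[0,0,0,0,0,0],[0,0,0,0,0,0],[0,0,0,0,0,0],[0,0,0,0,0,0],[0,0,0,0,0,0]]]' --grip -1

```text
t: 22.9
position: [0.5135, -0.2413, -0.0035]
eef_rot: [0.303, 0.953, -0.0, 0.001]
wrist_force: [-1.2, 1.4, 5.5]
grip_width: 0.0203
gripper_force: 61.6
```

Request:
play_rows --plan '[[[0,0,-0.2,0,0,0],[0,0,-0.4,0,0,0],[0,0,-0.6,0,0,0],[0,0,-0.6,0,0,0],[0,0,-0.6,0,0,0],[0,0,-0.3,0,0,0],[0,0,0,0,0,0]]]'

```text
t: 23.6
position: [0.5139, -0.2416, 0.1329]
eef_rot: [0.303, 0.953, -0.001, 0.002]
wrist_force: [0.7, 0.2, -1.5]
grip_width: 0.02
gripper_force: 60.8
```

Request:
play_rows --plan '[[[0.17,0.35,0,0,0,0],[0.34,0.7,0,0,0,0],[0.34,0.7,0,0,0,0],[0.34,0.7,0,0,0,0],[0.34,0.7,0,0,0,0],[0.34,0.7,0,0,0,0],[0.34,0.7,0,0,0,0],[0.34,0.7,0,0,0,0],[0.34,0.7,0,0,0,0],[0.34,0.7,0,0,0,0],[0.34,0.7,0,0,0,0],[0.24,0.45,0,0,0,0]]]'

```text
t: 24.8
position: [0.5811, 0.1897, 0.1272]
eef_rot: [0.303, 0.953, -0.001, -0.002]
wrist_force: [-0.1, -0.2, -0.7]
grip_width: 0.0203
gripper_force: 60.8
```

Request:
play_rows --plan '[[[0,0,0,0,0,-0.86],[0,0,0,0,0,-1],[0,0,0,0,0,-1],[0,0,0,0,0,-1],[0,0,0,0,0,-1],[0,0,0,0,0,-1],[0,0,0,0,0,-1],[0,0,0,0,0,0],[0,0,0,0,0,0]]]'

```text
t: 25.7
position: [0.5815, 0.1873, 0.1282]
eef_rot: [0.01, 1.0, -0.0, -0.001]
wrist_force: [0.1, -0.6, -1.1]
grip_width: 0.0205
gripper_force: 60.8
```

```bash
python3 - <<'E'
from h import *
g=slot(.042-.008,-.04); go((*g,.006),179)
E
```

```text
from [0.5815 0.1873 0.1282] yawx 178.9 to [0.5819 0.1882 0.006 ] 179.0 | SHIFT [-0.01  0.02  2.44] TURN [-0.01 -0.03 -0.02]
```

Request:
play_rows --plan '[[[-0.01,0.02,0.24,0,0,0],[0,0,0.5,0,0,0],[0,0,0.5,0,0,0],[0,0,0.5,0,0,0],[0,0,0.4,0,0,0],[0,0,0.15,0,0,0],[0,0,0.08,0,0,0],[0,0,0.05,0,0,0],[0,0,0,0,0,0],[0,0,0,0,0,0]]]'

```text
t: 26.7
position: [0.584, 0.1888, 0.0103]
eef_rot: [0.009, 1.0, 0.0, 0.001]
wrist_force: [0.3, 0.3, -2.4]
grip_width: 0.0204
gripper_force: 60.8
```

Request:
play_rows --plan '[[[0,0,0.03,0,0,0],[0,0,0.02,0,0,0],[0,0,0,0,0,0]]]'

```text
t: 27.0
position: [0.583, 0.1886, 0.0066]
eef_rot: [0.009, 1.0, 0.0, 0.0]
wrist_force: [-0.3, 0.3, -1.3]
grip_width: 0.0205
gripper_force: 60.8
```

Request:
play_rows --plan '[[[0,0,0.03,0,0,0],[0,0,0.02,0,0,0],[0,0,0,0,0,0],[0,0,0,0,0,0]]]'

```text
t: 27.4
position: [0.5831, 0.1886, 0.0045]
eef_rot: [0.009, 1.0, -0.0, -0.0]
wrist_force: [-1.9, -0.6, 2.1]
grip_width: 0.0203
gripper_force: 61.2
```

Request:
play_rows --plan '[[[0,0,0,0,0,0],[0,0,0,0,0,0],[0,0,0,0,0,0],[0,0,-0.3,0,0,0],[0,0,-0.4,0,0,0],[0,0,-0.6,0,0,0],[0,0,-0.7,0,0,0],[0,0,-0.6,0,0,0],[0,0,0,0,0,0]]]' --grip -0.1

```text
t: 28.3
position: [0.5869, 0.1895, 0.1418]
eef_rot: [0.009, 1.0, 0.001, 0.006]
wrist_force: [0.4, -0.1, 0.9]
grip_width: 0.0385
gripper_force: 0.0
```

```bash
python3 - <<'E'
from h import *
im,K,T=grab('wrist','w10'); elbows(img=(im,K,T),z=.032); print('top')
L=[e for e in elbows('top',verb=0) if e[0]]
for e in L: print(e)
B=L[[e[1][1]<-.3 for e in L].index(True)]
print(slot(-.042,-.04),slot(.042,-.04))
psi=np.degrees(B[2]); g=gpt(B[1],psi); go((*g,.09),psi+180)
go((*slot(-.05,.04),.13),179,frm=((*g,.13),psi+180))
E
```

```text
L [264.  88.] c [0.512 0.197] area 1631 sol 0.81 sd [ 9.6 18. ] ins 1.00 o [0.5064 0.1907] yaw -1.0
L [263. 188.] c [0.595 0.195] area 1639 sol 0.81 sd [ 9.7 18. ] ins 1.00 o [0.5893 0.1888] yaw -1.4
top
(np.True_, array([ 0.6193407 , -0.21409939]), np.float64(1.0109575094046157))
(np.True_, array([ 0.52398014, -0.35962171]), np.float64(-1.0010455913657665))
[0.5059083  0.18953909] [0.58989551 0.18807309]
from [0.5839 0.1888 0.1362] yawx 179.0 to [ 0.5182 -0.3539  0.09  ] 122.6 | SHIFT [  1.13 -10.88   0.91] TURN [ 0.03  0.03 11.27]
from [ 0.5182 -0.3539  0.13  ] yawx 122.6 to [0.4993 0.2697 0.13  ] 179.0 | SHIFT [10.7   6.41  0.  ] TURN [  0.     0.   -11.27]
```

Request:
play_rows --plan '[[[0.05,-0.5,0,0,0,0],[0.1,-0.95,0,0,0,0],[0.1,-0.95,0,0,0,0],[0.1,-0.95,0,0,0,0],[0.1,-0.95,0,0,0,0],[0.1,-0.95,0,0,0,0],[0.1,-0.95,0,0,0,0],[0.1,-0.95,0,0,0,0],[0.1,-0.95,0,0,0,0],[0.1,-0.95,0.3,0,0,0],[0.1,-0.95,0.3,0,0,0],[0.08,-0.88,0.31,0,0,0]]]' --grip 0.1

```text
t: 29.6
position: [0.5154, -0.3556, 0.0866]
eef_rot: [0.009, 1.0, 0.001, -0.001]
wrist_force: [1.1, 0.5, -0.4]
grip_width: 0.0474
gripper_force: 0.0
```

Request:
play_rows --plan '[[[0,0,0,0,0,0.77],[0,0,0,0,0,1],[0,0,0,0,0,1],[0,0,0,0,0,1],[0,0,0,0,0,1],[0,0,0,0,0,1],[0,0,0,0,0,1],[0,0,0,0,0,1],[0,0,0,0,0,1],[0,0,0,0,0,1],[0,0,0,0,0,1],[0,0,0,0,0,0.5]]]'

```text
t: 30.8
position: [0.5158, -0.3533, 0.0866]
eef_rot: [0.481, 0.877, 0.0, -0.002]
wrist_force: [-0.2, -1.1, -0.4]
grip_width: 0.0471
gripper_force: 0.0
```

Request:
play_rows --plan '[[[0,0,0,0,0,0],[0,0,0,0,0,0]]]'

```text
t: 31.0
position: [0.5162, -0.3537, 0.0873]
eef_rot: [0.48, 0.878, 0.0, -0.001]
wrist_force: [0.3, -0.3, -0.7]
grip_width: 0.0471
gripper_force: 0.0
```

```bash
python3 - <<'E'
from h import *
im,K,T=grab('wrist','w11'); elbows(img=(im,K,T)); g=gpt((.524,-.3596),-57.3); go((*g,-.004),122.7)
E
```

```text
- [141. 111.] c [ 0.417 -0.343] area 2309 sol 1.00 sd [12. 16.] ins 0.78 o [ 0.4229 -0.3483] yaw 90.3
L [270. 217.] c [ 0.531 -0.36 ] area 1638 sol 0.81 sd [ 9.7 18.2] ins 1.00 o [ 0.5236 -0.3586] yaw -58.7
- [398. 265.] c [ 0.637 -0.34 ] area 2078 sol 0.98 sd [12.4 13.5] ins 0.79 o [ 0.6393 -0.3322] yaw -155.0
- [253. 322.] c [ 0.571 -0.445] area 2374 sol 0.67 sd [10.3 26.4] ins 0.63 o [ 0.5642 -0.4491] yaw -19.7
from [ 0.5164 -0.3538  0.0877] yawx 122.7 to [ 0.5182 -0.3539 -0.004 ] 122.7 | SHIFT [-0.02  0.03  1.83] TURN [-0.01 -0.02 -0.  ]
```

Request:
play_rows --plan '[[[-0.02,0.03,0.3,0,0,0],[0,0,0.5,0,0,0],[0,0,0.5,0,0,0],[0,0,0.3,0,0,0],[0,0,0.15,0,0,0],[0,0,0.1,0,0,0],[0,0,0,0,0,0],[0,0,0,0,0,0]]]'

```text
t: 31.85
position: [0.5195, -0.3548, -0.0028]
eef_rot: [0.48, 0.877, -0.0, 0.001]
wrist_force: [0.2, 0.4, -0.0]
grip_width: 0.047
gripper_force: 0.0
```

Request:
play_rows --plan '[[[0,0,0,0,0,0],[0,0,0,0,0,0],[0,0,0,0,0,0],[0,0,0,0,0,0],[0,0,0,0,0,0],[0,0,0,0,0,0]]]' --grip -1

```text
t: 32.45
position: [0.5196, -0.3549, -0.0024]
eef_rot: [0.48, 0.877, -0.0, 0.001]
wrist_force: [-0.9, 0.2, 5.8]
grip_width: 0.0201
gripper_force: 62.1
```

Request:
play_rows --plan '[[[0,0,-0.2,0,0,0],[0,0,-0.4,0,0,0],[0,0,-0.6,0,0,0],[0,0,-0.6,0,0,0],[0,0,-0.6,0,0,0],[0,0,-0.3,0,0,0],[0,0,0,0,0,0]]]'

```text
t: 33.15
position: [0.52, -0.3552, 0.1341]
eef_rot: [0.48, 0.877, -0.0, 0.002]
wrist_force: [-0.2, -1.5, -0.7]
grip_width: 0.0203
gripper_force: 61.3
```

```bash
python3 - <<'E'
from h import *
s=ctrl.observe(); print(s['grip_width'])
go((*slot(-.05,.04),.13),179)
E
```

```text
0.02025010658182841
from [ 0.52   -0.3552  0.1341] yawx 122.6 to [0.4993 0.2697 0.13  ] 179.0 | SHIFT [10.75  6.39  0.04] TURN [-1.000e-02  6.000e-02 -1.127e+01]
```

Request:
play_rows --plan '[[[0.4,0.24,0,0,0,0],[0.8,0.48,0,0,0,0],[0.8,0.48,0,0,0,0],[0.8,0.48,0,0,0,0],[0.8,0.48,0,0,0,0],[0.8,0.48,0,0,0,0],[0.8,0.48,0,0,0,0],[0.8,0.48,0,0,0,0],[0.8,0.48,0,0,0,0],[0.8,0.48,0,0,0,0],[0.8,0.48,0,0,0,0],[0.8,0.48,0,0,0,0]]]'

```text
t: 34.35
position: [0.5013, 0.1835, 0.1287]
eef_rot: [0.48, 0.877, -0.001, -0.001]
wrist_force: [1.4, -0.4, -0.6]
grip_width: 0.0198
gripper_force: 61.3
```

Request:
play_rows --plan '[[[0.8,0.47,0,0,0,0],[0.75,0.4,0,0,0,0],[0,0,0,0,0,-0.77],[0,0,0,0,0,-1],[0,0,0,0,0,-1],[0,0,0,0,0,-1],[0,0,0,0,0,-1],[0,0,0,0,0,-1],[0,0,0,0,0,-1],[0,0,0,0,0,-1],[0,0,0,0,0,-1],[0,0,0,0,0,-1]]]'

```text
t: 35.55
position: [0.4964, 0.27, 0.1283]
eef_rot: [0.072, 0.997, -0.001, -0.002]
wrist_force: [0.4, 0.3, -0.7]
grip_width: 0.0199
gripper_force: 61.3
```

Request:
play_rows --plan '[[[0,0,0,0,0,-1],[0,0,0,0,0,-0.5],[0,0,0,0,0,0],[0,0,0,0,0,0]]]'

```text
t: 35.95
position: [0.497, 0.2703, 0.1294]
eef_rot: [0.009, 1.0, -0.001, -0.001]
wrist_force: [-0.1, -0.0, -1.5]
grip_width: 0.0203
gripper_force: 61.3
```

```bash
python3 - <<'E'
from h import *
go((*slot(-.05,.04),.009),179)
E
```

```text
from [0.497  0.2703 0.1294] yawx 178.9 to [0.4993 0.2697 0.009 ] 179.0 | SHIFT [-0.05 -0.01  2.41] TURN [-0.01 -0.03 -0.01]
```

Request:
play_rows --plan '[[[-0.04,-0.01,0.24,0,0,0],[0,0,0.5,0,0,0],[0,0,0.5,0,0,0],[0,0,0.5,0,0,0],[0,0,0.4,0,0,0],[0,0,0.15,0,0,0],[0,0,0.08,0,0,0],[0,0,0.06,0,0,0],[0,0,0.02,0,0,0],[0,0,0,0,0,0],[0,0,0,0,0,0]]]'

```text
t: 37.05
position: [0.5006, 0.2704, 0.0095]
eef_rot: [0.009, 1.0, 0.0, 0.001]
wrist_force: [-0.3, 0.2, -0.4]
grip_width: 0.02
gripper_force: 61.3
```

Request:
play_rows --plan '[[[0,0,0.03,0,0,0],[0,0,0.03,0,0,0],[0,0,0.02,0,0,0],[0,0,0,0,0,0],[0,0,0,0,0,0]]]'

```text
t: 37.55
position: [0.5001, 0.2703, 0.0056]
eef_rot: [0.009, 1.0, -0.0, -0.0]
wrist_force: [-2.8, -1.7, 5.8]
grip_width: 0.0202
gripper_force: 62.1
```

Request:
play_rows --plan '[[[0,0,0,0,0,0],[0,0,0,0,0,0],[0,0,0,0,0,0],[0,0,-0.3,0,0,0],[0,0,-0.4,0,0,0],[0,0,-0.6,0,0,0],[0,0,-0.7,0,0,0],[0,0,-0.6,0,0,0],[0,0,0,0,0,0]]]' --grip -0.1

```text
t: 38.45
position: [0.5035, 0.2717, 0.1419]
eef_rot: [0.009, 1.0, 0.002, 0.005]
wrist_force: [0.8, -0.7, 0.5]
grip_width: 0.0388
gripper_force: 0.0
```

```bash
python3 - <<'E'
from h import *
im,K,T=grab('wrist','w12'); elbows(img=(im,K,T),z=.032); print('top')
L=[e for e in elbows('top',verb=0) if e[0]]
for e in L: print(e)
B=[e for e in L if e[1][1]<0][0]
psi=np.degrees(B[2]); g=gpt(B[1],psi); go((*g,.09),psi)
print(slot(-.042,.04)); s=ctrl.observe(); print(s['joints'])
E
```

```text
L [171. 191.] c [0.512 0.197] area 1648 sol 0.81 sd [ 9.7 18. ] ins 1.00 o [0.5064 0.191 ] yaw -0.5
L [261. 190.] c [0.512 0.276] area 1547 sol 0.76 sd [ 9.4 18.4] ins 1.00 o [0.5071 0.2698] yaw -0.5
top
(np.True_, array([ 0.61929447, -0.21423512]), np.float64(1.0141992003836293))
(np.True_, array([0.59146858, 0.18935935]), np.float64(-0.013271001686454564))
(np.True_, array([0.50894454, 0.19141215]), np.float64(-0.03283292395000137))
from [0.5007 0.2705 0.1365] yawx 179.0 to [ 0.6136 -0.222   0.09  ] 58.1 | SHIFT [-2.43 -9.81  0.93] TURN [ 0.04  0.   24.18]
[0.50730449 0.26952691]
[ 4.00976886e-01  6.69164544e-03  1.90929168e+00 -2.98463830e-05
  1.22254970e+00 -1.15215062e+00]
```

Request:
play_rows --plan '[[[-0.1,-0.42,0,0,0,0],[-0.21,-0.85,0,0,0,0],[-0.21,-0.85,0,0,0,0],[-0.21,-0.85,0,0,0,0],[-0.21,-0.85,0,0,0,0],[-0.21,-0.85,0,0,0,0],[-0.21,-0.85,0,0,0,0],[-0.21,-0.85,0,0,0,0],[-0.21,-0.85,0,0,0,0],[-0.21,-0.85,0.3,0,0,0],[-0.21,-0.85,0.3,0,0,0],[-0.23,-0.89,0.33,0,0,0]]]' --grip 0.1

```text
t: 39.75
position: [0.6118, -0.2237, 0.086]
eef_rot: [0.009, 1.0, 0.001, -0.001]
wrist_force: [0.5, 0.4, 0.6]
grip_width: 0.0469
gripper_force: 0.0
```

Request:
play_rows --plan '[[[0,0,0,0,0,1],[0,0,0,0,0,1],[0,0,0,0,0,1],[0,0,0,0,0,1],[0,0,0,0,0,1],[0,0,0,0,0,1],[0,0,0,0,0,1],[0,0,0,0,0,1],[0,0,0,0,0,1],[0,0,0,0,0,1],[0,0,0,0,0,1],[0,0,0,0,0,1]]]'

```text
t: 40.95
position: [0.6114, -0.2218, 0.086]
eef_rot: [0.509, 0.861, -0.0, -0.002]
wrist_force: [0.2, -0.4, 0.7]
grip_width: 0.047
gripper_force: 0.0
```

Request:
play_rows --plan '[[[0,0,0,0,0,1],[0,0,0,0,0,1],[0,0,0,0,0,1],[0,0,0,0,0,1],[0,0,0,0,0,1],[0,0,0,0,0,1],[0,0,0,0,0,1],[0,0,0,0,0,1],[0,0,0,0,0,1],[0,0,0,0,0,1],[0,0,0,0,0,1],[0,0,0,0,0,1]]]'

```text
t: 42.15
position: [0.6114, -0.2218, 0.086]
eef_rot: [0.871, 0.491, -0.001, -0.002]
wrist_force: [-0.4, -0.1, -0.8]
grip_width: 0.0469
gripper_force: 0.0
```

Request:
play_rows --plan '[[[0,0,0,0,0,0.18],[0,0,0,0,0,0],[0,0,0,0,0,0]]]'

```text
t: 42.45
position: [0.6123, -0.2222, 0.0874]
eef_rot: [0.874, 0.486, -0.0, -0.001]
wrist_force: [-0.6, -0.3, -0.4]
grip_width: 0.047
gripper_force: 0.0
```

```bash
python3 - <<'E'
from h import *
im,K,T=grab('wrist','w13'); elbows(img=(im,K,T)); go((.6136,-.222,-.003),58.1)
E
```

```text
L [262. 185.] c [ 0.621 -0.214] area 1196 sol 1.03 sd [ 5.9 17. ] ins 0.97 o [ 0.6198 -0.2219] yaw 35.3
from [ 0.6124 -0.2223  0.0877] yawx 58.1 to [ 0.6136 -0.222  -0.003 ] 58.1 | SHIFT [0.02 0.02 1.81] TURN [-0.01  0.    0.01]
```

View pics/w13.png

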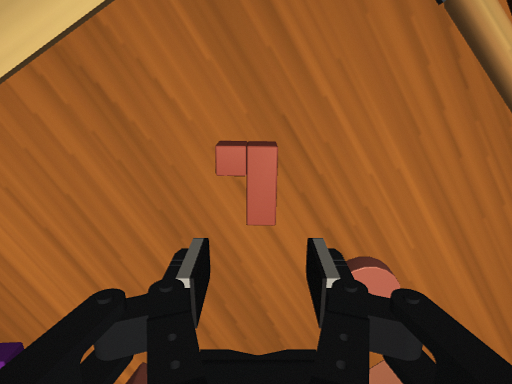

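The long arm at (262,185) is centred between the fingers, and the short arm at (231,159) only split off in the mask. The disc at (375,280) is clear, so I go down.

Request:
play_rows --plan '[[[0.02,0.02,0.3,0,0,0],[0,0,0.5,0,0,0],[0,0,0.5,0,0,0],[0,0,0.3,0,0,0],[0,0,0.15,0,0,0],[0,0,0.08,0,0,0],[0,0,0,0,0,0],[0,0,0,0,0,0]]]'

```text
t: 43.3
position: [0.615, -0.2225, -0.0021]
eef_rot: [0.874, 0.485, 0.001, 0.001]
wrist_force: [0.7, -0.5, 0.5]
grip_width: 0.0471
gripper_force: 0.0
```

Request:
play_rows --plan '[[[0,0,0,0,0,0],[0,0,0,0,0,0],[0,0,0,0,0,0],[0,0,0,0,0,0],[0,0,0,0,0,0],[0,0,0,0,0,0]]]' --grip -1

```text
t: 43.9
position: [0.6151, -0.2226, -0.0019]
eef_rot: [0.874, 0.485, 0.001, 0.001]
wrist_force: [-0.2, -0.6, 5.4]
grip_width: 0.0204
gripper_force: 62.3
```

Request:
play_rows --plan '[[[0,0,-0.2,0,0,0],[0,0,-0.4,0,0,0],[0,0,-0.6,0,0,0],[0,0,-0.6,0,0,0],[0,0,-0.6,0,0,0],[0,0,-0.3,0,0,0],[0,0,0,0,0,0]]]'

```text
t: 44.6
position: [0.6155, -0.2227, 0.1347]
eef_rot: [0.874, 0.485, 0.001, 0.002]
wrist_force: [0.1, -0.4, -0.8]
grip_width: 0.0201
gripper_force: 61.6
```

```bash
python3 - <<'E'
from h import *
s=ctrl.observe(); print(s['grip_width'])
go((*slot(.042+.008,.045),.13),179)
E
```

```text
0.02005559249490239
from [ 0.6155 -0.2227  0.1347] yawx 58.1 to [0.5994 0.2729 0.13  ] 179.0 | SHIFT [ 8.24 -5.52  0.07] TURN [  0.04   0.06 -24.18]
```

Request:
play_rows --plan '[[[0.36,-0.24,0,0,0,0],[0.72,-0.48,0,0,0,0],[0.72,-0.48,0,0,0,0],[0.72,-0.48,0,0,0,0],[0.72,-0.48,0,0,0,0],[0.72,-0.48,0,0,0,0],[0.72,-0.48,0,0,0,0],[0.72,-0.48,0,0,0,0],[0.72,-0.48,0,0,0,0],[0.72,-0.48,0,0,0,0],[0.72,-0.48,0,0,0,0],[0.68,-0.48,0,0,0,-0.18]]]'

```text
t: 45.8
position: [0.5959, 0.2749, 0.1287]
eef_rot: [0.87, 0.493, -0.002, -0.0]
wrist_force: [0.1, -0.9, -0.8]
grip_width: 0.0201
gripper_force: 61.6
```

Request:
play_rows --plan '[[[0,0,0,0,0,-1],[0,0,0,0,0,-1],[0,0,0,0,0,-1],[0,0,0,0,0,-1],[0,0,0,0,0,-1],[0,0,0,0,0,-1],[0,0,0,0,0,-1],[0,0,0,0,0,-1],[0,0,0,0,0,-1],[0,0,0,0,0,-1],[0,0,0,0,0,-1],[0,0,0,0,0,-1]]]'

```text
t: 47.0
position: [0.5961, 0.2729, 0.1285]
eef_rot: [0.506, 0.862, -0.002, -0.002]
wrist_force: [0.6, -0.5, -0.3]
grip_width: 0.0202
gripper_force: 61.6
```

Request:
play_rows --plan '[[[0,0,0,0,0,-1],[0,0,0,0,0,-1],[0,0,0,0,0,-1],[0,0,0,0,0,-1],[0,0,0,0,0,-1],[0,0,0,0,0,-1],[0,0,0,0,0,-1],[0,0,0,0,0,-1],[0,0,0,0,0,-1],[0,0,0,0,0,-1],[0,0,0,0,0,-1],[0,0,0,0,0,-1]]]'

```text
t: 48.2
position: [0.5961, 0.273, 0.1286]
eef_rot: [0.007, 1.0, -0.001, -0.002]
wrist_force: [1.3, 0.2, -0.4]
grip_width: 0.0201
gripper_force: 61.6
```

Request:
play_rows --plan '[[[0,0,0,0,0,0],[0,0,0,0,0,0]]]'

```text
t: 48.4
position: [0.5967, 0.2732, 0.1297]
eef_rot: [0.01, 1.0, -0.001, -0.001]
wrist_force: [0.6, -0.7, -0.8]
grip_width: 0.0199
gripper_force: 61.6
```

```bash
python3 - <<'E'
from h import *
go((*slot(.042+.008,.045),.008),179)
E
```

```text
from [0.5967 0.2732 0.1297] yawx 178.9 to [0.5994 0.2729 0.008 ] 179.0 | SHIFT [-0.06 -0.    2.43] TURN [-0.01 -0.03 -0.02]
```

Request:
play_rows --plan '[[[-0.04,0,0.24,0,0,0],[0,0,0.5,0,0,0],[0,0,0.5,0,0,0],[0,0,0.5,0,0,0],[0,0,0.4,0,0,0],[0,0,0.15,0,0,0],[0,0,0.08,0,0,0],[0,0,0.05,0,0,0],[0,0,0.02,0,0,0],[0,0,0,0,0,0],[0,0,0,0,0,0]]]'

```text
t: 49.5
position: [0.6002, 0.2737, 0.0106]
eef_rot: [0.009, 1.0, 0.0, 0.001]
wrist_force: [0.2, -0.7, -0.0]
grip_width: 0.0202
gripper_force: 61.6
```

Request:
play_rows --plan '[[[0,0,0.02,0,0,0],[0,0,0.02,0,0,0],[0,0,0.02,0,0,0],[0,0,0,0,0,0],[0,0,0,0,0,0]]]'

```text
t: 50.0
position: [0.5996, 0.2735, 0.0066]
eef_rot: [0.009, 1.0, -0.0, -0.0]
wrist_force: [-0.1, 0.1, -0.8]
grip_width: 0.0202
gripper_force: 61.6
```

Request:
play_rows --plan '[[[0,0,0.02,0,0,0],[0,0,0,0,0,0],[0,0,0,0,0,0]]]'

```text
t: 50.3
position: [0.5998, 0.2736, 0.0061]
eef_rot: [0.009, 1.0, 0.0, 0.0]
wrist_force: [-1.4, -1.3, 2.4]
grip_width: 0.0201
gripper_force: 61.9
```

Request:
play_rows --plan '[[[0,0,0,0,0,0],[0,0,0,0,0,0],[0,0,0,0,0,0],[0,0,-0.3,0,0,0],[0,0,-0.4,0,0,0],[0,0,-0.6,0,0,0],[0,0,-0.7,0,0,0],[0,0,-0.7,0,0,0],[0,0,-0.7,0,0,0],[0,0,0,0,0,0]]]' --grip -0.1

```text
t: 51.3
position: [0.6033, 0.2749, 0.1848]
eef_rot: [0.009, 1.0, 0.002, 0.006]
wrist_force: [0.3, 0.8, 1.6]
grip_width: 0.0384
gripper_force: 0.0
```

```bash
python3 - <<'E'
from h import *
im,K,T=grab('wrist','w14'); elbows(img=(im,K,T),z=.032); print('top'); elbows('top')
go((.5463,.0338,.08),179.1)
E
```

```text
L [256.  69.] c [0.512 0.276] area 1657 sol 0.81 sd [ 9.7 18.2] ins 1.00 o [0.5069 0.2704] yaw -1.6
L [168.  71.] c [0.512 0.197] area 1651 sol 0.81 sd [ 9.7 18.2] ins 1.00 o [0.5071 0.1909] yaw -0.9
L [175. 161.] c [0.595 0.195] area 1651 sol 0.81 sd [ 9.7 18.2] ins 1.00 o [0.5896 0.189 ] yaw -1.2
L [250. 151.] c [0.586 0.269] area 1599 sol 0.80 sd [ 9.8 17.8] ins 1.00 o [0.5913 0.2745] yaw 179.0
top
- [361.  83.] c [ 0.906 -0.283] area 2166 sol 1.06 sd [10.8 16.6] ins 0.81 o [ 0.9054 -0.2758] yaw -131.5
- [381.  91.] c [ 0.878 -0.344] area 2189 sol 1.12 sd [10.9 16.7] ins 0.82 o [ 0.8707 -0.3473] yaw -22.7
- [384. 166.] c [ 0.641 -0.341] area 2365 sol 1.08 sd [13.6 13.9] ins 0.73 o [ 0.6374 -0.3474] yaw 10.1
L [204. 182.] c [0.597 0.195] area 1561 sol 0.96 sd [ 9.1 17.7] ins 1.00 o [0.5915 0.1894] yaw -0.8
L [203. 210.] c [0.514 0.197] area 1600 sol 0.95 sd [ 9.3 18. ] ins 1.00 o [0.5089 0.1914] yaw -1.9
- [390. 241.] c [ 0.42  -0.344] area 2229 sol 1.05 sd [12.1 15.2] ins 0.79 o [ 0.4144 -0.3393] yaw -89.1
from [0.6005 0.2738 0.1783] yawx 179.0 to [0.5463 0.0338 0.08  ] 179.1 | SHIFT [ 1.01 -4.82  1.96] TURN [ 0.02  0.04 -0.02]
```

View pics/w14.png

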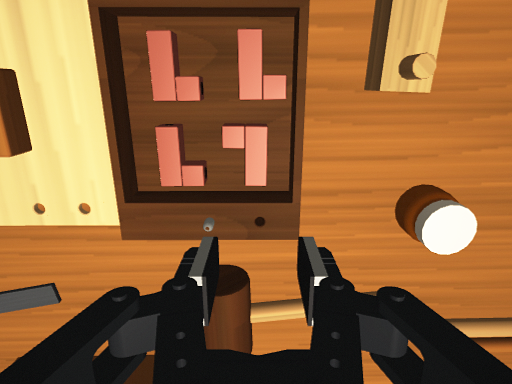

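All four blanks lie flat in the cavity at (165,65), (260,65), (180,155) and (248,155). Next I fetch the cover.

Request:
play_rows --plan '[[[0.1,-0.48,0,0,0,0],[0.1,-0.48,0,0,0,0],[0.1,-0.48,0.1,0,0,0],[0.1,-0.48,0.2,0,0,0],[0.1,-0.48,0.2,0,0,0],[0.1,-0.48,0.2,0,0,0],[0.1,-0.48,0.2,0,0,0],[0.1,-0.48,0.2,0,0,0],[0.1,-0.48,0.2,0,0,0],[0.11,-0.5,0.2,0,0,0],[0,0,0,0,0,0],[0,0,0,0,0,0]]]' --grip 1

```text
t: 52.6
position: [0.5438, 0.0333, 0.0993]
eef_rot: [0.009, 1.0, 0.0, -0.001]
wrist_force: [-1.0, 0.0, 0.0]
grip_width: 0.0855
gripper_force: 0.0
```

```bash
python3 - <<'E'
from h import *
im,K,T=grab('wrist','w15')
h=cv2.cvtColor(im,cv2.COLOR_BGR2HSV)
for c in ((-.105,-.05),(-.105,0),(.105,0),(.105,.05)):
    a=np.radians(-.9); p=np.array([.5458,.0343])+np.array([[np.cos(a),-np.sin(a)],[np.sin(a),np.cos(a)]])@c
    u=w2px([*p,.008],K,T)[0]
    if 15<u[0]<495 and 15<u[1]<365:
        e,ax,r=blob(im,u,14); q=px2w(e,K,T,.008)[0]; print(c,u.round(),e.round(1),np.round(ax,1),q.round(4),(q[:2]-p).round(4))
go((.5460,.0338,.002),179.1)
E
```

```text
(-0.105, -0.05) [188.  51.] [188.4  51.4] [18.  19.7] [ 0.4405 -0.0139  0.008 ] [0.0005 0.0002]
(-0.105, 0) [258.  51.] [258.2  51.3] [17.8 19.2] [0.4413 0.036  0.008 ] [0.0005 0.    ]
(0.105, 0) [258. 301.] [258.3 300.8] [11.7 13.2] [0.6504 0.0326 0.008 ] [-0.0004 -0.0001]
(0.105, 0.05) [313. 301.] [313.3 300.6] [11.5 14.2] [0.6511 0.0824 0.008 ] [-0.0004 -0.0002]
from [0.5445 0.0338 0.1001] yawx 179.0 to [0.546  0.0338 0.002 ] 179.1 | SHIFT [-0.03 -0.    1.96] TURN [ 0.01 -0.01 -0.03]
```

Request:
play_rows --plan '[[[-0.02,0,0.3,0,0,-0.02],[0,0,0.5,0,0,0],[0,0,0.5,0,0,0],[0,0,0.4,0,0,0],[0,0,0.15,0,0,0],[0,0,0.1,0,0,0],[0,0,0.03,0,0,0],[0,0,0,0,0,0],[0,0,0,0,0,0]]]'

```text
t: 53.55
position: [0.5468, 0.0334, 0.0028]
eef_rot: [0.008, 1.0, -0.0, 0.001]
wrist_force: [0.5, -0.0, -0.8]
grip_width: 0.0856
gripper_force: 0.0
```

Request:
play_rows --plan '[[[0,0,0,0,0,0],[0,0,0,0,0,0],[0,0,0,0,0,0],[0,0,0,0,0,0],[0,0,0,0,0,0],[0,0,0,0,0,0],[0,0,0,0,0,0],[0,0,0,0,0,0]]]' --grip -1

```text
t: 54.35
position: [0.5461, 0.0335, 0.0019]
eef_rot: [0.008, 1.0, 0.0, 0.0]
wrist_force: [0.2, 0.9, 1.8]
grip_width: 0.0164
gripper_force: 61.1
```

Request:
play_rows --plan '[[[0,0,-0.1,0,0,0],[0,0,-0.2,0,0,0],[0,0,-0.3,0,0,0],[0,0,-0.4,0,0,0],[0,0,-0.4,0,0,0],[0,0,-0.4,0,0,0],[0,0,-0.3,0,0,0],[0,0,-0.1,0,0,0],[0,0,0,0,0,0],[0,0,0,0,0,0]]]'

```text
t: 55.35
position: [0.5452, 0.0334, 0.1108]
eef_rot: [0.008, 1.0, 0.0, -0.001]
wrist_force: [0.6, -0.4, -3.5]
grip_width: 0.0172
gripper_force: 60.4
```

```bash
python3 - <<'E'
from h import *
im,K,T=grab('wrist','w16'); s=ctrl.observe(); print(s['position'],s['grip_width'],s['wrist_force'])
# offset of the cover in the hand: handle long axis / holes near
for z in (.104,.106,.108,.110,.112):
  P=[]
  for c in ((188,51),(258,51)):
    e,ax,r=blob(im,c,14); P.append(px2w(e,K,T,z)[0])
  P=np.array(P); d=P[1]-P[0]; print(z,P[1].round(4),np.linalg.norm(d).round(4),np.degrees(np.arctan2(-d[0],d[1])).round(2))
E
```

```text
[0.54494045 0.03341086 0.11036461] 0.016833683221074647 [ 0.39150671 -0.54145635 -2.7358069 ]
0.104 [0.4514 0.0331 0.104 ] 0.0338 -0.93
0.106 [0.4517 0.0331 0.106 ] 0.0334 -0.93
0.108 [0.4519 0.0331 0.108 ] 0.033 -0.93
0.11 [0.4521 0.0331 0.11  ] 0.0326 -0.93
0.112 [0.4523 0.0332 0.112 ] 0.0322 -0.93
```

```bash
python3 - <<'E'
from h import *
im,K,T=load('w16'); c0=np.array([.5450,.0337]); a=np.radians(-.9)
P=[]
for c in ((-.105,-.05),(-.105,0)):
    p=c0+np.array([[np.cos(a),-np.sin(a)],[np.sin(a),np.cos(a)]])@c; u=w2px([*p,.1165],K,T)[0]; print(u)
    e,ax,r=blob(im,u,14); q=px2w(e,K,T,.1165)[0]; P.append(q); print(c,e.round(1),np.round(ax,1),(q[:2]-p).round(4))
d=P[1]-P[0]; print(np.linalg.norm(d),np.degrees(np.arctan2(-d[0],d[1])))
go((.5488,.2288,.11),179.1)
E
```

```text
[140.05091817  18.05671227]
(-0.105, -0.05) [143.5  20.3] [29.1 34.8] [0.0009 0.0014]
[257.63687346  18.24610656]
(-0.105, 0) [257.7  18.7] [28.4 29.8] [0.0002 0.    ]
0.04864705093364984 -0.0747953244679561
from [0.5449 0.0334 0.1104] yawx 179.1 to [0.5488 0.2288 0.11  ] 179.1 | SHIFT [-0.01  3.91  0.01] TURN [ 0.   -0.03 -0.  ]
```

The post hole sits within 0.2 mm of where the hand says it should be. I carry the cover back over the chest.

Request:
play_rows --plan '[[[0,0.2,0,0,0,0],[0,0.4,0,0,0,0],[0,0.5,0,0,0,0],[0,0.5,0,0,0,0],[0,0.5,0,0,0,0],[0,0.5,0,0,0,0],[0,0.5,0,0,0,0],[0,0.4,0,0,0,0],[0,0.3,0,0,0,0],[-0.01,0.11,0,0,0,0],[0,0,0,0,0,0],[0,0,0,0,0,0]]]'

```text
t: 56.6
position: [0.5494, 0.2283, 0.1114]
eef_rot: [0.008, 1.0, -0.0, -0.0]
wrist_force: [-0.4, 0.1, -2.9]
grip_width: 0.0171
gripper_force: 60.3
```

Request:
play_rows --plan '[[[0,0,0.3,0,0,0],[0,0,0.3,0,0,0],[0,0,0.15,0,0,0],[0,0,0,0,0,0],[0,0,0,0,0,0],[0,0,0,0,0,0]]]'

```text
t: 57.2
position: [0.55, 0.229, 0.0748]
eef_rot: [0.008, 1.0, 0.0, 0.001]
wrist_force: [-0.1, 0.5, -3.2]
grip_width: 0.0171
gripper_force: 60.4
```

```bash
python3 - <<'E'
from h import *
go((.5488,.2288,.048),179.1)
E
```

```text
from [0.55   0.229  0.0748] yawx 179.1 to [0.5488 0.2288 0.048 ] 179.1 | SHIFT [ 0.03 -0.    0.54] TURN [ 0.    0.01 -0.  ]
```

Request:
play_rows --plan '[[[0.02,0,0.05,0,0,0],[0,0,0.08,0,0,0],[0,0,0.08,0,0,0],[0,0,0.08,0,0,0],[0,0,0.06,0,0,0],[0,0,0.06,0,0,0],[0,0,0.04,0,0,0],[0,0,0,0,0,0],[0,0,0,0,0,0]]]'

```text
t: 58.1
position: [0.5486, 0.2289, 0.0517]
eef_rot: [0.008, 1.0, 0.0, 0.0]
wrist_force: [0.2, -0.2, -2.0]
grip_width: 0.0165
gripper_force: 60.4
```

Going down freely over the posts. I lower the last few millimetres.

Request:
play_rows --plan '[[[0,0,0.03,0,0,0],[0,0,0.03,0,0,0],[0,0,0.02,0,0,0],[0,0,0,0,0,0],[0,0,0,0,0,0]]]'

```text
t: 58.6
position: [0.5486, 0.2289, 0.048]
eef_rot: [0.008, 1.0, 0.0, 0.0]
wrist_force: [-1.3, -0.8, 0.8]
grip_width: 0.0166
gripper_force: 60.7
```

Request:
play_rows --plan '[[[0,0,0,0,0,0],[0,0,0,0,0,0],[0,0,0,0,0,0],[0,0,0,0,0,0],[0,0,0,0,0,0],[0,0,0,0,0,0]]]' --grip 1

```text
t: 59.2
position: [0.5485, 0.2289, 0.0477]
eef_rot: [0.008, 1.0, 0.0, 0.0]
wrist_force: [0.9, 0.0, -0.5]
grip_width: 0.0853
gripper_force: 0.0
```

Request:
play_rows --plan '[[[0,0,-0.2,0,0,0],[0,0,-0.4,0,0,0],[0,0,-0.6,0,0,0],[0,0,-0.7,0,0,0],[0,0,-0.7,0,0,0],[0,0,-0.7,0,0,0],[0,0,0,0,0,0],[0,0,0,0,0,0]]]'

```text
t: 60.0
position: [0.5492, 0.2291, 0.2147]
eef_rot: [0.008, 1.0, 0.001, 0.002]
wrist_force: [-0.0, -0.3, 0.0]
grip_width: 0.0851
gripper_force: 0.0
```

```bash
python3 - <<'E'
from h import *
im,K,T=grab('wrist','w17')
for c in ((-.105,-.05),(-.105,0),(.105,0),(.105,.05)):
    p=slot(*c); u=w2px([*p,.054],K,T)[0]
    e,ax,r=blob(im,u,14); q=px2w(e,K,T,.054)[0]; print(c,u.round(),e.round(1),np.round(ax,1),q.round(4),(q[:2]-p).round(4))
h=cv2.cvtColor(im,cv2.COLOR_BGR2HSV)
m=cv2.inRange(h,(15,0,130),(35,140,255)); cs,_=cv2.findContours(m,cv2.RETR_EXTERNAL,cv2.CHAIN_APPROX_NONE)
p=px2w(max(cs,key=cv2.contourArea)[:,0],K,T,.054)[:,:2]; print('cover',cv2.minAreaRect((p*1e3).astype(np.float32)))
go((.48,.411,.19),179)
E
```

```text
(-0.105, -0.05) [202.  55.] [202.9  55.5] [13.7 14.5] [0.4432 0.1812 0.054 ] [0.0005 0.0005]
(-0.105, 0) [257.  55.] [257.3  55.6] [13.1 14.5] [0.444  0.2309 0.054 ] [0.0004 0.0003]
(0.105, 0) [256. 259.] [257.1 259. ] [10.1 11.2] [0.6534 0.2276 0.054 ] [-0.0002  0.0007]
(0.105, 0.05) [301. 259.] [302.2 258.6] [ 9.9 11.2] [0.6537 0.2777 0.054 ] [-0.0008  0.0008]
cover ((548.4680786132812, 229.3717041015625), (179.32070922851562, 248.27748107910156), 89.169677734375)
from [0.5482 0.2288 0.2127] yawx 179.1 to [0.48  0.411 0.19 ] 179.0 | SHIFT [1.42 3.62 0.45] TURN [-0.   -0.    0.02]
```

Request:
play_rows --plan '[[[0.14,0.36,0,0,0,0],[0.14,0.36,0,0,0,0],[0.14,0.36,0,0,0,0],[0.14,0.36,0,0,0,0],[0.14,0.36,0.05,0,0,0],[0.14,0.36,0.1,0,0,0],[0.14,0.36,0.1,0,0,0],[0.14,0.36,0.1,0,0,0],[0.14,0.36,0.1,0,0,0],[0.16,0.38,0,0,0,0],[0,0,0,0,0,0],[0,0,0,0,0,0]]]'

```text
t: 61.25
position: [0.4796, 0.4105, 0.1884]
eef_rot: [0.008, 1.0, -0.001, -0.001]
wrist_force: [0.8, 0.4, 0.5]
grip_width: 0.0857
gripper_force: 0.0
```

```bash
python3 - <<'E'
from h import *
for n in ('w8','w10','w12','w14'):
    im,K,T=load(n)
    for c in ((-.105,-.05),(.105,.05)):
        p=slot(*c); u=w2px([*p,.046],K,T)[0]
        if 14<u[0]<498 and 14<u[1]<370:
            try: e,ax,r=blob(im,u,12); q=px2w(e,K,T,.046)[0]; print(n,c,u.round(),e.round(1),np.round(ax,1),q.round(4),(q[:2]-p).round(4))
            except Exception as x: print(n,x)
im,K,T=grab('wrist','w18')
c=w2px([[.444,.4135,.072],[.5135,.4098,.072],[.444,.4135,.044],[.5135,.4098,.044]],K,T); print(c.round())
E
```

```text
w8 (-0.105, -0.05) [241. 110.] [240.7 111.4] [12.  12.8] [0.4435 0.1806 0.046 ] [ 0.0007 -0.0001]
w8 (0.105, 0.05) [349. 337.] [348.4 337.2] [26.1 28.8] [0.6544 0.2763 0.046 ] [-0.0001 -0.0007]
w10 (0.105, 0.05) [357. 256.] [356.3 256.2] [10.3 11.3] [0.6542 0.2766 0.046 ] [-0.0003 -0.0004]
w12 (-0.105, -0.05) [136. 111.] [136.7 111.8] [11.9 13.8] [0.4431 0.1811 0.046 ] [0.0004 0.0005]
w12 (0.105, 0.05) [265. 334.] [264.8 333.9] [ 8.3 10.4] [0.6539 0.2771 0.046 ] [-0.0006  0.0001]
w14 (0.105, 0.05) [259. 221.] [259.4 221.4] [ 9.3 10. ] [0.6545 0.277  0.046 ] [0.0001 0.    ]
[[260. 140.]
 [257. 216.]
 [260. 135.]
 [257. 205.]]
```

View pics/w18.png

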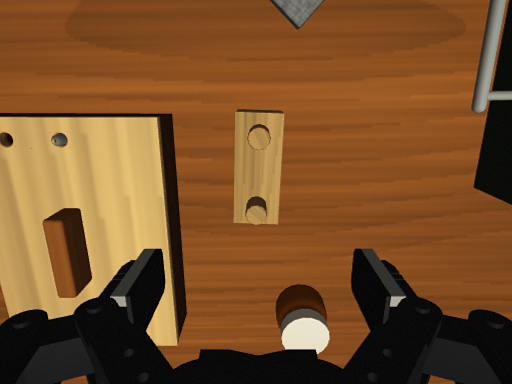

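The view shows the stand at (258,165) with knobs near (259,137) and (256,210). The wax jar at (305,325) will be clear of the fingers. I'll measure the stand outline and the knob circles.

```bash
python3 - <<'E'
from h import *
im,K,T=load('w18')
h=cv2.cvtColor(im,cv2.COLOR_BGR2HSV); print(h[180,258],h[133,259],h[216,256],h[100,258])
m=cv2.inRange(h,(13,0,100),(35,165,255)); m[:, :215]=0; m[:,305:]=0; m[260:]=0
m=cv2.morphologyEx(m,cv2.MORPH_CLOSE,np.ones((5,5)))
cs,_=cv2.findContours(m,cv2.RETR_EXTERNAL,cv2.CHAIN_APPROX_NONE); k=max(cs,key=cv2.contourArea)
r=cv2.minAreaRect((px2w(k[:,0],K,T,.044)[:,:2]*1e3).astype(np.float32)); print('stand',r)
g=cv2.GaussianBlur(cv2.resize(cv2.cvtColor(im,cv2.COLOR_BGR2GRAY)[100:235,225:295],None,fx=4,fy=4,interpolation=cv2.INTER_CUBIC),(5,5),0)
C=cv2.HoughCircles(g,cv2.HOUGH_GRADIENT,1,100,param1=80,param2=12,minRadius=34,maxRadius=52)
print(C)
for x,y,rr in C[0][:3]:
    uv=(x/4+225,y/4+100); print(np.round(uv,1),rr/4,px2w(uv,K,T,.072).round(4))
c=cv2.cvtColor(g,cv2.COLOR_GRAY2BGR)
for x,y,rr in C[0][:3]: cv2.circle(c,(int(x),int(y)),int(rr),(0,0,255),1)
cv2.imwrite('pics/c3.png',c)
E
```

```text
[ 18 145 171] [ 18 146 175] [ 19 146 175] [ 14 195 148]
stand ((478.1942138671875, 410.2224426269531), (44.9144287109375, 111.0786361694336), 87.1516342163086)
[[[136.5 153.5  43.3]
  [125.5 427.5  42.2]]]
[259.1 138.4] 10.825 [[0.4429 0.4124 0.072 ]]
[256.4 206.9] 10.55 [[0.5048 0.4092 0.072 ]]
```

View pics/c3.png

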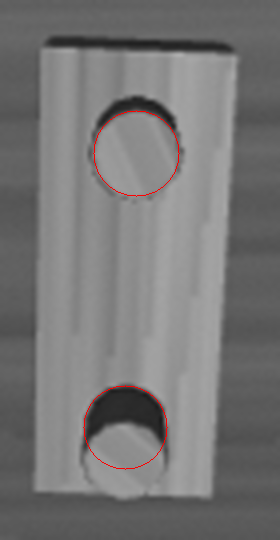

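The near knob circle is at (259.1,138.4), giving (0.4429, 0.4124). The stand outline implies (0.4432, 0.4119), so they agree. The far pin then stands at about (0.513, 0.409).

```bash
python3 - <<'E'
from h import *
go((.4430,.4121,.043),179)
E
```

```text
from [0.48   0.4102 0.1888] yawx 179.1 to [0.443  0.4121 0.043 ] 179.0 | SHIFT [0.74 0.03 2.92] TURN [-0.02 -0.02  0.02]
```

Request:
play_rows --plan '[[[0.37,0.01,0,0,0,0],[0.37,0.02,0.3,0,0,0],[0,0,0.5,0,0,0],[0,0,0.5,0,0,0],[0,0,0.5,0,0,0],[0,0,0.4,0,0,0],[0,0,0.3,0,0,0],[0,0,0.2,0,0,0],[0,0,0.12,0,0,0],[0,0,0.1,0,0,0],[0,0,0,0,0,0],[0,0,0,0,0,0]]]'

```text
t: 62.5
position: [0.4439, 0.4135, 0.0449]
eef_rot: [0.008, 1.0, 0.0, 0.001]
wrist_force: [-0.6, -0.6, -0.0]
grip_width: 0.0855
gripper_force: 0.0
```

```bash
python3 - <<'E'
from h import *
go((.4430,.4121,.043),179)
E
```

```text
from [0.4439 0.4135 0.0449] yawx 179.1 to [0.443  0.4121 0.043 ] 179.0 | SHIFT [ 0.02 -0.03  0.04] TURN [0.01 0.01 0.02]
```

Request:
play_rows --plan '[[[0,-0.02,0,0,0,0],[0,0,0,0,0,0],[0,0,0,0,0,0],[0,0,0,0,0,0],[0,0,0,0,0,0],[0,0,0,0,0,0],[0,0,0,0,0,0],[0,0,0,0,0,0]]]' --grip -1

```text
t: 63.3
position: [0.4436, 0.4122, 0.0445]
eef_rot: [0.008, 1.0, 0.0, 0.0]
wrist_force: [-0.4, 0.4, 3.3]
grip_width: 0.0169
gripper_force: 58.6
```

Request:
play_rows --plan '[[[0,0,-0.1,0,0,0],[0,0,-0.2,0,0,0],[0,0,-0.3,0,0,0],[0,0,-0.4,0,0,0],[0,0,-0.4,0,0,0],[0,0,-0.2,0,0,0],[0,0,-0.1,0,0,0],[0,0,0,0,0,0],[0,0,0,0,0,0]]]'

```text
t: 64.2
position: [0.443, 0.4117, 0.1283]
eef_rot: [0.008, 1.0, -0.0, -0.001]
wrist_force: [-0.5, -1.2, -0.9]
grip_width: 0.0172
gripper_force: 58.6
```

```bash
python3 - <<'E'
from h import *
im,K,T=grab('wrist','w19'); s=ctrl.observe(); print(s['grip_width'],s['gripper_force'])
c=im[150:300,190:330]; cv2.imwrite('pics/c4.png',cv2.resize(np.clip(c*1.5,0,255).astype(np.uint8),(560,600),interpolation=cv2.INTER_CUBIC))
go((.4433,.1808,.125),179)
E
```

```text
0.016846242527581476 58.59447240829468
from [0.4428 0.4116 0.1279] yawx 179.1 to [0.4433 0.1808 0.125 ] 179.0 | SHIFT [-0.08 -4.62  0.06] TURN [-0.01 -0.02  0.02]
```

View pics/c4.png

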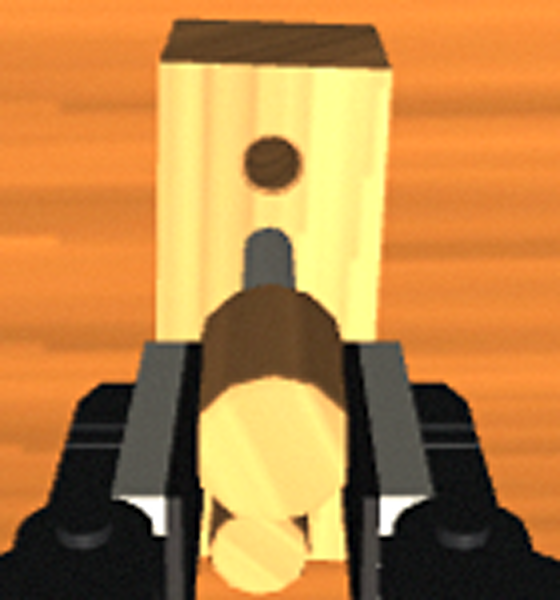

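The pin is held upright: knob top centre at about (258,262) and shank tip at about (257,208) in the full frame, with the emptied stand hole behind it. I'll work out its position in the hand from these.

```bash
python3 - <<'E'
from h import *
im,K,T=load('w19'); s=ctrl.observe(); p=np.array(s['position']); print(p)
a=px2w([(258,261.8)],K,T,.1555)[0]; print('knob top',a.round(4),(a-p).round(4))
b=px2w([(257.4,207.5)],K,T,.0875)[0]; print('tip, near edge of shank (2-4 mm nearer robot than axis)',b.round(4),(b-p).round(4))
h=px2w([(190+272/4,150+163/4)],K,T,.044)[0]; print('stand hole',h.round(4))
E
```

```text
[0.44278728 0.41160698 0.12792428]
knob top [0.442  0.4123 0.1555] [-0.0008  0.0007  0.0276]
tip, near edge of shank (2-4 mm nearer robot than axis) [0.4408 0.412  0.0875] [-0.002   0.0004 -0.0404]
stand hole [0.4429 0.4124 0.044 ]
```

Request:
play_rows --plan '[[[-0.01,-0.25,0,0,0,0],[-0.01,-0.5,0,0,0,0],[-0.01,-0.55,0,0,0,0],[-0.01,-0.55,0,0,0,0],[-0.01,-0.55,0,0,0,0],[-0.01,-0.55,0,0,0,0],[-0.01,-0.55,0,0,0,0],[-0.01,-0.55,0,0,0,0],[-0.01,-0.4,0,0,0,0],[0,-0.17,0,0,0,0],[0,0,0,0,0,0],[0,0,0,0,0,0]]]'

```text
t: 65.45
position: [0.4441, 0.1812, 0.129]
eef_rot: [0.008, 1.0, 0.0, -0.0]
wrist_force: [1.1, -0.5, -0.2]
grip_width: 0.0171
gripper_force: 58.7
```

Request:
play_rows --plan '[[[0,0,0.2,0,0,0],[0,0,0.2,0,0,0],[0,0,0.1,0,0,0],[0,0,0,0,0,0],[0,0,0,0,0,0],[0,0,0,0,0,0]]]'

```text
t: 66.05
position: [0.4445, 0.1812, 0.1045]
eef_rot: [0.008, 1.0, 0.0, 0.0]
wrist_force: [0.4, -0.4, -0.7]
grip_width: 0.0168
gripper_force: 58.7
```

```bash
python3 - <<'E'
from h import *
go((.4437,.1804,.0545),179)
im,K,T=grab('wrist','w20'); p=np.array(ctrl.observe()['position'])
for c in ((-.105,-.05),(-.105,0)):
    u=w2px([*slot(*c),.054],K,T)[0]; print(c,u)
    try: e,ax,r=blob(im,u,20); print(e,ax,px2w(e,K,T,.054)[0].round(4))
    except Exception as x: print(x)
E
```

```text
from [0.4445 0.1812 0.1045] yawx 179.1 to [0.4437 0.1804 0.0545] 179.0 | SHIFT [ 0.02 -0.02  1.  ] TURN [0.   0.01 0.02]
(-0.105, -0.05) [256.11972382 203.05324638]
[257.03715706 208.83353806] (17.817462921142578, 33.33725357055664) [0.447  0.1812 0.054 ]
(-0.105, 0) [328.87892413 203.25948299]
[329.21984482 203.13319588] (17.192684173583984, 17.892044067382812) [0.4435 0.2309 0.054 ]
```

Request:
play_rows --plan '[[[0.016,-0.016,0,0,0,0],[0,0,0.1,0,0,0],[0,0,0.1,0,0,0],[0,0,0.1,0,0,0],[0,0,0.1,0,0,0],[0,0,0.1,0,0,0],[0,0,0,0,0,0],[0,0,0,0,0,0]]]'

```text
t: 66.9
position: [0.4433, 0.1802, 0.079]
eef_rot: [0.008, 1.0, -0.0, -0.0]
wrist_force: [0.0, 0.1, -0.6]
grip_width: 0.0168
gripper_force: 58.7
```

The tip is already 7 mm into the hole with no side force. I push on.

Request:
play_rows --plan '[[[0,0,0.1,0,0,0],[0,0,0.1,0,0,0],[0,0,0.1,0,0,0],[0,0,0.08,0,0,0],[0,0,0.05,0,0,0],[0,0,0.03,0,0,0],[0,0,0,0,0,0],[0,0,0,0,0,0]]]'

```text
t: 67.7
position: [0.4436, 0.1803, 0.0563]
eef_rot: [0.008, 1.0, 0.0, 0.0]
wrist_force: [0.6, 0.2, -1.4]
grip_width: 0.0172
gripper_force: 58.7
```

Request:
play_rows --plan '[[[0,0,0.02,0,0,0],[0,0,0.02,0,0,0],[0,0,0.02,0,0,0],[0,0,0,0,0,0],[0,0,0,0,0,0]]]'

```text
t: 68.2
position: [0.4439, 0.1804, 0.0544]
eef_rot: [0.008, 1.0, -0.0, 0.0]
wrist_force: [-2.6, -0.5, 6.8]
grip_width: 0.017
gripper_force: 59.4
```

The knob meets the cover at the expected height with 7 N. I release, rise and fetch the far pin.

Request:
play_rows --plan '[[[0,0,0,0,0,0],[0,0,0,0,0,0],[0,0,0,0,0,0],[0,0,0,0,0,0],[0,0,0,0,0,0],[0,0,0,0,0,0],[0,0,-0.2,0,0,0],[0,0,-0.4,0,0,0],[0,0,-0.6,0,0,0],[0,0,-0.7,0,0,0],[0,0,-0.5,0,0,0],[0,0,0,0,0,0]]]' --grip 0.3

```text
t: 69.4
position: [0.4463, 0.1811, 0.1788]
eef_rot: [0.008, 1.0, 0.001, 0.005]
wrist_force: [0.2, -1.0, 0.3]
grip_width: 0.0556
gripper_force: 0.0
```

```bash
python3 - <<'E'
from h import *
im,K,T=grab('wrist','w21')
g=cv2.cvtColor(im,cv2.COLOR_BGR2GRAY)
u=w2px([.4433,.1808,.082],K,T)[0]; print('expect knob top',u); x,y=u.astype(int)
c=cv2.GaussianBlur(cv2.resize(g[y-25:y+26,x-25:x+26],None,fx=4,fy=4,interpolation=cv2.INTER_CUBIC),(5,5),0)
C=cv2.HoughCircles(c,cv2.HOUGH_GRADIENT,1,300,param1=80,param2=12,minRadius=38,maxRadius=64)
if C is not None:
    q=C[0][0]; uv=(q[0]/4+x-25,q[1]/4+y-25); print(uv,q[2]/4,'r exp',322.7*.01/(.158+ctrl.observe()['position'][2]-.082),px2w(uv,K,T,.082)[0].round(4))
go((.513,.4087,.15),179)
E
```

```text
expect knob top [256.33695188 181.64217682]
(np.float64(256.625), np.float64(182.875)) 11.85 r exp 12.800056281575497 [0.4444 0.181  0.082 ]
from [0.4449 0.1807 0.1761] yawx 179.1 to [0.513  0.4087 0.15  ] 179.0 | SHIFT [-1.29  4.58  0.54] TURN [0.02 0.06 0.02]
```

Request:
play_rows --plan '[[[-0.07,0.23,0,0,0,0],[-0.13,0.46,0,0,0,0],[-0.13,0.46,0,0,0,0],[-0.13,0.46,0,0,0,0],[-0.13,0.46,0,0,0,0],[-0.13,0.46,0.1,0,0,0],[-0.13,0.46,0.1,0,0,0],[-0.13,0.46,0.1,0,0,0],[-0.13,0.46,0.1,0,0,0],[-0.13,0.44,0.1,0,0,0],[-0.05,0.23,0,0,0,0],[0,0,0,0,0,0]]]' --grip 1

```text
t: 70.65
position: [0.5107, 0.4092, 0.1461]
eef_rot: [0.007, 1.0, -0.001, -0.001]
wrist_force: [1.1, -0.3, -0.1]
grip_width: 0.0853
gripper_force: 0.0
```

Request:
play_rows --plan '[[[0,0,0,0,0,0],[0,0,0,0,0,0]]]'

```text
t: 70.85
position: [0.5114, 0.4075, 0.1481]
eef_rot: [0.008, 1.0, -0.0, -0.0]
wrist_force: [0.4, -0.4, 0.0]
grip_width: 0.0856
gripper_force: 0.0
```

```bash
python3 - <<'E'
from h import *
im,K,T=grab('wrist','w22')
g=cv2.cvtColor(im,cv2.COLOR_BGR2GRAY)
u=w2px([.513,.4087,.072],K,T)[0]; print('expect knob top',u); x,y=u.astype(int)
c=cv2.GaussianBlur(cv2.resize(g[y-25:y+26,x-25:x+26],None,fx=4,fy=4,interpolation=cv2.INTER_CUBIC),(5,5),0)
C=cv2.HoughCircles(c,cv2.HOUGH_GRADIENT,1,20,param1=80,param2=10,minRadius=40,maxRadius=66)
for q in C[0][:4]:
    uv=(q[0]/4+x-25,q[1]/4+y-25); print(np.round(uv,1),q[2]/4,px2w(uv,K,T,.072)[0].round(4))
go((.513,.4087,.043),179)
E
```

```text
expect knob top [258.71175236 195.92729987]
[258.9 196.4] 12.275 [0.5134 0.4088 0.072 ]
[258.6 186.9] 11.8 [0.5058 0.4087 0.072 ]
[261.1 191.6] 15.8 [0.5096 0.4106 0.072 ]
from [0.5115 0.4074 0.1483] yawx 179.0 to [0.513  0.4087 0.043 ] 179.0 | SHIFT [-0.03  0.03  2.11] TURN [-0.    0.    0.01]
```

Request:
play_rows --plan '[[[-0.02,0.02,0.2,0,0,0],[0,0,0.4,0,0,0],[0,0,0.5,0,0,0],[0,0,0.4,0,0,0],[0,0,0.3,0,0,0],[0,0,0.16,0,0,0],[0,0,0.08,0,0,0],[0,0,0.04,0,0,0],[0,0,0,0,0,0],[0,0,0,0,0,0]]]'

```text
t: 71.9
position: [0.5132, 0.4096, 0.0452]
eef_rot: [0.008, 1.0, 0.0, 0.001]
wrist_force: [-0.4, 0.3, -1.3]
grip_width: 0.0857
gripper_force: 0.0
```

Request:
play_rows --plan '[[[0,0,0,0,0,0],[0,0,0,0,0,0],[0,0,0,0,0,0],[0,0,0,0,0,0],[0,0,0,0,0,0],[0,0,0,0,0,0],[0,0,0,0,0,0],[0,0,0,0,0,0]]]' --grip -1

```text
t: 72.7
position: [0.5128, 0.4093, 0.0444]
eef_rot: [0.008, 1.0, 0.0, 0.0]
wrist_force: [0.0, 0.1, 2.0]
grip_width: 0.0171
gripper_force: 58.6
```

Request:
play_rows --plan '[[[0,0,-0.1,0,0,0],[0,0,-0.2,0,0,0],[0,0,-0.3,0,0,0],[0,0,-0.4,0,0,0],[0,0,-0.4,0,0,0],[0,0,-0.2,0,0,0],[0,0,-0.1,0,0,0],[0,0,0,0,0,0],[0,0,0,0,0,0]]]'

```text
t: 73.6
position: [0.5121, 0.4088, 0.1282]
eef_rot: [0.008, 1.0, -0.0, -0.001]
wrist_force: [-0.5, 0.2, -0.6]
grip_width: 0.0169
gripper_force: 58.6
```

```bash
python3 - <<'E'
from h import *
im,K,T=grab('wrist','w23'); s=ctrl.observe(); p=np.array(s['position'])
def knob(im,K,T,p,dz):
    g=cv2.cvtColor(im,cv2.COLOR_BGR2GRAY); u=w2px([p[0],p[1],p[2]+dz],K,T)[0]; x,y=u.astype(int)
    c=cv2.GaussianBlur(cv2.resize(g[y-30:y+31,x-30:x+31],None,fx=4,fy=4,interpolation=cv2.INTER_CUBIC),(5,5),0)
    C=cv2.HoughCircles(c,cv2.HOUGH_GRADIENT,1,20,param1=60,param2=10,minRadius=62,maxRadius=84)
    print('expect',u)
    if C is None: print('none'); return
    for q in C[0][:3]:
        uv=(q[0]/4+x-30,q[1]/4+y-30); print(np.round(uv,1),q[2]/4,((px2w(uv,K,T,p[2]+dz)[0]-p)*1e3).round(1))
print('pin1'); a,k,t=load('w19'); knob(a,k,t,np.array([.4428,.4116,.1279]),.0276)
print('pin2',s['grip_width']); knob(im,K,T,p,.0276)
go((.6546,.2764,.125),179)
E
```

```text
pin1
expect [256.45267438 263.33177488]
[258.1 262.1] 18.65 [-0.6  0.8 27.6]
[258.9 283.9] 17.2 [10.9  1.  27.6]
[256.9 293.1] 16.4 [15.9 -0.  27.6]
pin2 0.0170854049867952
expect [256.45347548 263.18724011]
[257.6 264.1] 18.575 [ 0.5  0.5 27.6]
from [0.5119 0.4087 0.1278] yawx 179.1 to [0.6546 0.2764 0.125 ] 179.0 | SHIFT [-2.9  -2.6   0.05] TURN [-0.01 -0.02  0.02]
```

Request:
play_rows --plan '[[[-0.15,-0.14,0,0,0,0],[-0.3,-0.27,0,0,0,0],[-0.35,-0.31,0,0,0,0],[-0.35,-0.31,0,0,0,0],[-0.35,-0.31,0,0,0,0],[-0.35,-0.31,0,0,0,0],[-0.35,-0.31,0,0,0,0],[-0.35,-0.31,0,0,0,0],[-0.23,-0.23,0,0,0,0],[-0.1,-0.1,0,0,0,0],[0,0,0,0,0,0],[0,0,0,0,0,0]]]'

```text
t: 74.85
position: [0.6541, 0.2771, 0.1289]
eef_rot: [0.008, 1.0, 0.0, -0.0]
wrist_force: [0.4, 0.3, -0.5]
grip_width: 0.0171
gripper_force: 58.6
```

Request:
play_rows --plan '[[[0,0,0.2,0,0,0],[0,0,0.2,0,0,0],[0,0,0.1,0,0,0],[0,0,0,0,0,0],[0,0,0,0,0,0],[0,0,0,0,0,0]]]'

```text
t: 75.45
position: [0.6547, 0.2771, 0.1046]
eef_rot: [0.008, 1.0, 0.0, 0.0]
wrist_force: [-0.2, -0.1, 0.2]
grip_width: 0.0172
gripper_force: 58.6
```

```bash
python3 - <<'E'
from h import *
go((.6537,.2764,.0545),179)
im,K,T=grab('wrist','w24'); u=w2px([*slot(.105,0),.054],K,T)[0]; e,ax,r=blob(im,u,16); print(u,e,ax,px2w(e,K,T,.054)[0].round(4),slot(.105,0))
E
```

```text
from [0.6547 0.2771 0.1046] yawx 179.1 to [0.6537 0.2764 0.0545] 179.0 | SHIFT [ 0.02 -0.01  1.  ] TURN [0.   0.01 0.02]
[184.11780283 204.80234324] [185.06370735 205.0230484 ] (17.68076515197754, 18.398170471191406) [0.6538 0.2276 0.054 ] [0.65358401 0.2269675 ]
```

Request:
play_rows --plan '[[[0.016,-0.012,0,0,0,0],[0,0,0.1,0,0,0],[0,0,0.1,0,0,0],[0,0,0.1,0,0,0],[0,0,0.1,0,0,0],[0,0,0.1,0,0,0],[0,0,0,0,0,0],[0,0,0,0,0,0]]]'

```text
t: 76.3
position: [0.6536, 0.2764, 0.0788]
eef_rot: [0.008, 1.0, -0.0, -0.0]
wrist_force: [0.1, 0.3, -0.5]
grip_width: 0.0168
gripper_force: 58.6
```

Request:
play_rows --plan '[[[0,0,0.1,0,0,0],[0,0,0.1,0,0,0],[0,0,0.1,0,0,0],[0,0,0.08,0,0,0],[0,0,0.05,0,0,0],[0,0,0.03,0,0,0],[0,0,0.02,0,0,0],[0,0,0.02,0,0,0],[0,0,0,0,0,0],[0,0,0,0,0,0]]]'

```text
t: 77.3
position: [0.6538, 0.2764, 0.0544]
eef_rot: [0.008, 1.0, 0.0, 0.0]
wrist_force: [0.0, 1.1, 1.4]
grip_width: 0.0168
gripper_force: 58.8
```

Request:
play_rows --plan '[[[0,0,0.02,0,0,0],[0,0,0,0,0,0],[0,0,0,0,0,0]]]'

```text
t: 77.6
position: [0.6539, 0.2764, 0.0544]
eef_rot: [0.008, 1.0, 0.0, 0.0]
wrist_force: [-2.3, -1.2, 4.0]
grip_width: 0.0173
gripper_force: 59.2
```

Request:
play_rows --plan '[[[0,0,0,0,0,0],[0,0,0,0,0,0],[0,0,0,0,0,0],[0,0,0,0,0,0],[0,0,0,0,0,0],[0,0,0,0,0,0],[0,0,-0.2,0,0,0],[0,0,-0.4,0,0,0],[0,0,-0.6,0,0,0],[0,0,-0.7,0,0,0],[0,0,-0.7,0,0,0],[0,0,-0.2,0,0,0]]]' --grip 0.3

```text
t: 78.8
position: [0.6561, 0.2772, 0.2002]
eef_rot: [0.008, 1.0, 0.002, 0.005]
wrist_force: [0.4, 1.2, 1.0]
grip_width: 0.0558
gripper_force: 0.0
```

Request:
play_rows --plan '[[[0.4,0,0,0,0,0],[0.4,0,0,0,0,0],[0.4,0,0,0,0,0],[0,0,0,0,0,0],[0,0,0,0,0,0],[0,0,0,0,0,0]]]'

```text
t: 79.4
position: [0.5943, 0.2772, 0.1931]
eef_rot: [0.008, 1.0, -0.0, 0.0]
wrist_force: [0.1, 0.3, -0.4]
grip_width: 0.0558
gripper_force: 0.0
```

```bash
python3 - <<'E'
from h import *
im,K,T=grab('wrist','w25'); s=ctrl.observe(); print(s['position'],s['wrist_force'],s['grip_width'])
g=cv2.cvtColor(im,cv2.COLOR_BGR2GRAY)
for n,p in (('near',(.4433,.1808)),('far',(.6542,.2769))):
    u=w2px([*p,.082],K,T)[0]; print(n,u); x,y=u.astype(int)
    if not(28<x<480 and 28<y<350): continue
    c=cv2.GaussianBlur(cv2.resize(g[y-25:y+26,x-25:x+26],None,fx=4,fy=4,interpolation=cv2.INTER_CUBIC),(5,5),0)
    C=cv2.HoughCircles(c,cv2.HOUGH_GRADIENT,1,20,param1=80,param2=10,minRadius=34,maxRadius=64)
    if C is None: print('none'); continue
    for q in C[0][:3]:
        uv=(q[0]/4+x-25,q[1]/4+y-25); print(np.round(uv,1),q[2]/4,px2w(uv,K,T,.082)[0].round(4))
for c in ((-.105,0),(.105,0)):
    u=w2px([*slot(*c),.054],K,T)[0]
    if 14<u[1]<370:
        e,ax,r=blob(im,u,13); print(c,e.round(1),np.round(ax,1),px2w(e,K,T,.054)[0].round(4),slot(*c).round(4))
E
```

```text
[0.59434052 0.27716396 0.19301585] [0.33113945 0.33256558 1.03463651] 0.05531537805322363
near [121.73918551 -16.09518393]
far [257.79233248 243.83783316]
[257.9 233.1] 9.975 [0.6434 0.2771 0.082 ]
[257.9 243.9] 9.2 [0.6542 0.277  0.082 ]
[258.4 238.6] 14.125 [0.6489 0.2775 0.082 ]
(0.105, 0) [208.9 231.2] [11.4 12.3] [0.6536 0.2277 0.054 ] [0.6536 0.227 ]
```

Both knobs sit where a fully home pin puts them, the cover's holes are in place and the arm is clear. I hand the job in.

```bash
python3 -c "
from bench import ctrl
print(ctrl.finish_job())"
```

```text
the job is handed in; nothing more can be done
None
```

I handed the job in at about 79 s of the 210 s allowed, and no verdict came back: by my camera and force checks all four blanks lie flat in the chest, the cover is seated on its posts, and both pins are pushed home.

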